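# Set washed gel plates to dry

## Robot

A 6-joint arm with a two-finger parallel gripper is mounted at the origin on the work surface. World frame = base frame: x ahead of the robot, y to its left, z up, the work surface at z = 0. Lengths are in m, angles in rad, forces in N, time in s.
With the tool pointing down it reaches from about 0.4 to 0.925 m from the base axis. Payload 12.5 kg.
Tool frame: the origin (TCP) lies midway between the tips of the shut fingers; the grasp point (between the pads) lies 19 mm behind it; z points along the fingers, x is the direction in which the jaws open and shut, and the axes are right-handed (so a half turn about z gives the same grasp; the last joint's range is limited). The gripper opens to 95 mm and grips with 3 to 60 N. Pads are 20 mm wide; open, the fingers measure 119 mm over their backs; the gripper's body (75 mm by 180 mm) begins 59 mm behind the grasp point.
Start: joints at [-1.241, 0.491, 1.559, -0, 1.092, -0.106], TCP at [0.264, -0.567, 0.215] pointing down, gripper open.
Joint ranges: [-3.1, 3.1], [-0.84, 2.19], [0.05, 2.79], [-1.13, 4.28], [0.06, 2.93], [-2.69, 2.69]. Speed limits (rad/s): [2.22, 2.22, 2.79, 3.14, 3.14, 3.14].

## Interface

Orientations are given as a rotation vector (axis times angle).
In Python, from bench import robot, vision, job_done gives the robot as it stands.
- The arm moves only by the shell command python3 -m pendant 'ROWS' [FORCE]. ROWS is JSON, a list of rows, each a list of 3 entries, a list of its own where there are three numbers: the closure, from 0 (fully open) to 1 (shut), then the shift along the tool's x, y, z in cm, then the turn about the tool's z in rad. In form: [[jaw, [tx, ty, tz], turn], ...]. A call has 1 to 12 rows; each row shifts and turns the pose as measured when the row begins, along the tool's axes as they then stand; what a row does not reach is not made up. A row lasts 1/8 s, in which the tool goes at most 62.5 mm and 10.7 degrees, less where a joint would pass 70% of its speed; a pose out of reach is approached as far as the arm can. A call with a gripper value outside its range is refused whole. The fingers move at their own pace and stop on an object; FORCE is the grip in N (left out, the last holds). Time passes only in rows, so rows that do not move let the fingers close. It gives the time, the measured TCP pose, the force and the opening at its end, in the units of the state.
- robot.get_obs(): the state, without advancing time (a new reading comes with each control period).
- vision.camera(name): name is "scene" or "side" or "wrist"; returns a dict with "frame" (420x560x3 uint8, red, green, blue), "fx", "fy", "cx", "cy" (pixels), "rvec" (rotation vector, rad) and "tvec" (3), from world to camera coordinates, as OpenCV has them. Camera axes: x right, y down, z forward; pixel columns grow to the right and rows downward; lengths in m; the calibration is good to about 2 mm. The wrist camera is an equidistant fisheye: a pixel r from the principal point sees the ray r / f radians off the axis. A picture is of the moment at which its call begins. There is no depth.
- job_done(): hands the job in, once; it reports no verdict.
Trained networks look in a picture, given as the dict that the camera call returned (one of the last four; its "shot" number tells which), for a name from the list of things; names that differ only in an ending like _2 or _b are one class to them, and where a whole thing is asked for, a point or a joint stands for the part that bears it (a point fixed in the world has none). Each returns a list of dicts, best first, with "conf" (0 to 1); they miss things now and then, are a little off and sometimes report something else, mostly with a low value. They report only what shows in the picture. A call takes as long as a camera call. They do not tell look-alikes from the thing itself.
- vision.search_frame(query, picture): "xyz" ([x, y, z] in m, in world coordinates, good to about 4 mm: the middle of the surface that is visible of it).
- vision.outline_of(query, picture): "pixels" (420x560 bool, what is visible of it).
- vision.landmark_of(query, picture): "xyz" ([x, y, z] in m, in world coordinates, good to about 4 mm: a listed point, or the origin of a listed thing).
The state is a dict: "time": time; "q": joint angles; "qvel": joint speeds; "tau": joint torques, N m; "tool_pos": TCP position; "orientation": TCP orientation; "ft_force": force on the tool from outside, world axes, zero at the start; "moment": the same for the moment, N m; "opening": finger opening in m.
Only numpy, scipy, OpenCV 4.12 (cv2) and the standard library are available. Lean on these libraries where they do the work, as an engineer would, in place of code of your own. Each camera call takes 0.05 s, during which the arm holds its last target.

## Task

Lean every glass gel plate from the white holder side by side against the orange rail of the swivel rack, feet on the yellow stripe so that they lean back about 20 degrees; then, with the plates still leaning, click the rack round by its red post until the red pointer rests at the green mark, and finally raise the dryer's sash fully by its orange handle. Also stand the brown jar that blocks the dryer's outlet on the blue-edged mat, let go of everything, and leave the other things on the bench where they are.

Things in the scene. Friction and masses are not known exactly. Their poses are not given: they have to be found in the camera images.
- plate1_mid (a point): centre (half-way up) of glass gel plate 1: a green-tinted pane in a thin blue frame with a broad blue band along its top edge, 8 mm thick (its x axis), 64 mm wide (y), 130 mm tall (z, up), 0.16 kg. At the start it stands upright and loose in a slot of the holder; its upper 90 mm are free and it may lean a few degrees. None if it is absent this time
- plate2_mid (a point): centre (half-way up) of glass gel plate 2: a green-tinted pane in a thin blue frame with a broad blue band along its top edge, 8 mm thick (its x axis), 64 mm wide (y), 130 mm tall (z, up), 0.16 kg. At the start it stands upright and loose in a slot of the holder; its upper 90 mm are free and it may lean a few degrees. None if it is absent this time
- plate3_mid (a point): centre (half-way up) of glass gel plate 3: a green-tinted pane in a thin blue frame with a broad blue band along its top edge, 8 mm thick (its x axis), 64 mm wide (y), 130 mm tall (z, up), 0.16 kg. At the start it stands upright and loose in a slot of the holder; its upper 90 mm are free and it may lean a few degrees. None if it is absent this time
- holder: white plastic holder, 210 (x) x 90 (y) mm, fixed; origin under its centre. Floor 8 mm thick; three slots across it at x = -64, 0 and 64 mm, each 11 mm wide between walls that reach 36 mm above the bench
- rack_stripe (a point): middle of the yellow stripe (16 x 250 mm, along y) on the black rubber floor of the swivel rack, 38 mm above the bench. Axes turn with the rack: x to the rail side (plates lean that way), y along stripe and rail, z up. A plate with its foot centred on the stripe, resting on the rail, leans 20 degrees, its centre 22 mm in +x and 62 mm up; 3 fit at y = -82, 0, 82 mm
- rack_rail (a point): middle of the orange rail of the rack, a round bar 12 mm thick along y, 250 mm long between two end posts at y = +-122 mm; 34 mm in +x of the stripe and 66 mm above it
- rack_post (a point): upright red turning post of the rack, 18 mm round, its free top 140 mm above the bench; this point is on its axis 18 mm below the top; 120 mm from the swivel axis, on the rail side. It turns with the rack
- rack_pointer (a point): point 10 mm beyond the tip of the red pointer of the rack, 162 mm from the swivel axis, opposite to the post; it lies over a mark's centre when the pointer is set to that mark
- base_axis (a point): point on the swivel axis, on top of the round white fixed base (350 mm across, 20 mm high)
- rack (a joint): swivel angle of the rack, rad, 0 at the start, growing clockwise seen from above; it clicks into rest every 24 degrees (0.419 rad), needs about 2 N at the post to leave a click, and has stops at -0.42 and 2.6. The rack floor is an aluminium turntable 284 mm across
- mark_green: green disc 22 mm across, 4 mm high, fixed on the base 162 mm from the swivel axis; it is 2, 3 or 4 clicks clockwise from the pointer's start; origin under its centre. Two black discs at the other two clicks do not count
- sash_grip (a point): centre of the orange handle on top of the dryer's clear sliding sash: a bar 110 mm long (y), 14 mm thick (x), 30 mm tall, free all round; when the sash is down, 195 mm above the bench and 35 mm above the dryer's top. Axes: x points into the dryer, z up
- sash (a joint): height of the sash, m: 0 down, 0.09 fully up; lifting takes about 8 N and it stays where it is left
- jar_mid (a point): centre of the brown glass jar with white cap and label, 66 mm across, 50 mm tall, 0.2 kg, standing loose on the bench in front of the dryer
- mat: white mat with a blue edge, 130 x 130 mm, 1 mm thick, lying on the bench; origin at its centre
- reagent: clear bottle, 68 mm across, 140 mm tall: leave alone; origin under its centre
- beaker: glass beaker, 70 mm across, 90 mm tall: leave alone; origin under its centre
- tipbox: blue box 120 x 85 x 60 mm: leave alone; origin under its centre
- timer: white slab timer 70 x 70 x 25 mm: leave alone; origin under its centre
- tape: yellow tape ring 80 mm across, 20 mm high: leave alone; origin under its centre
Not all that is in view belongs to the job. What is shaped like the part that bears jar_mid but purple or turquoise is not meant.

How it is judged:
By the outcome, as a careful person would: the job done as asked, in the order asked, and still so for the second after the job is handed in, with the robot touching nothing.
Of plate1, plate2, plate3 only 2 to 3 are there at a start; the rules pass over those that are not, and their reading is None.
At some moment in a run one of jar may be knocked a few centimetres aside while the robot is not near it.
Once in a run the grip may slacken for a moment while it holds something.
It also fails if it takes over 208 s, if anything falls off the work surface, if the arm or the gripper's body presses on something with over 40 N, if the wrist force passes 120 N, or if a joint passes its speed limit or range.

## Working session

There is one attempt and no reset: what is moved stays moved. The work goes in short steps, Python scripts to look and compute and a shell command to move; the robot and the scene stay as the last step left them, time stands still between calls to the robot, and variables do not carry over. Pictures are saved under pics/ and viewed, and the job is handed in when it is done.

```bash
ls; mkdir -p pics
cat > h.py <<'E'
import numpy as np, cv2, sys
from bench import robot, vision, job_done
from scipy.spatial.transform import Rotation as R
def save(c,n): cv2.imwrite('pics/'+n, cv2.cvtColor(c['frame'],cv2.COLOR_RGB2BGR))
def proj(c,P):
    P=np.atleast_2d(np.array(P,float)); return cv2.projectPoints(P,np.array(c['rvec']),np.array(c['tvec']),np.array([[c['fx'],0,c['cx']],[0,c['fy'],c['cy']],[0,0,1.]]),None)[0][:,0]
def state():
    o=robot.get_obs(); Rm=R.from_rotvec(o['orientation']).as_matrix()
    print('t',round(o['time'],2),'tcp',np.round(o['tool_pos'],4),'q',np.round(o['q'],3),'f',np.round(o['ft_force'],1),'open',round(float(o['opening']),4)); print(np.round(Rm,3)); return o,Rm
E
python3 - <<'E'
from h import *
state()
for n in ['scene','side','wrist']:
    c=vision.camera(n); save(c,n+'0.png')
    if n=='wrist': continue
    print(n, np.round(c['tvec'],3),np.round(c['rvec'],3),c['fx'],c['cx'],c['cy'])
    for q in ['plate1_mid','holder','rack_stripe','rack_rail','rack_post','rack_pointer','base_axis','mark_green','sash_grip','jar_mid','mat','reagent','beaker','tipbox','timer','tape']:
        r=vision.landmark_of(q,c)
        print(q,[(np.round(d['xyz'],3).tolist(),round(d['conf'],2),np.round(proj(c,d['xyz'])[0]).tolist()) for d in r[:4]])
E
```

```text
pics
t 0.0 tcp [ 0.2637 -0.5664  0.214 ] q [-1.241  0.492  1.559 -0.     1.092 -0.106] f [ 0.5  0.3 -0.6] open 0.0952
[[ 0.422 -0.907 -0.   ]
 [-0.907 -0.422  0.001]
 [-0.001 -0.    -1.   ]]
scene [-0.276 -0.26   1.984] [ 2.123  1.524 -0.494] 435.0642216110898 276.3810748810906 207.23519126101226
plate1_mid [([0.605, -0.359, 0.075], 0.81, [155.0, 282.0])]
holder [([0.54, -0.342, 0.004], 0.58, [162.0, 273.0]), ([0.543, -0.342, 0.072], 0.22, [157.0, 266.0])]
rack_stripe [([0.506, 0.024, 0.035], 0.92, [252.0, 235.0]), ([0.449, 0.398, 0.201], 0.49, [340.0, 172.0]), ([0.413, 0.044, 0.026], 0.39, [251.0, 216.0])]
rack_rail [([0.544, 0.016, 0.102], 0.66, [252.0, 234.0])]
rack_post [([0.687, -0.013, 0.124], 0.83, [255.0, 267.0]), ([0.759, -0.129, -0.001], 0.74, [232.0, 310.0]), ([0.541, 0.014, 0.102], 0.44, [251.0, 234.0])]
rack_pointer [([0.411, 0.044, 0.024], 0.68, [250.0, 216.0])]
base_axis [([0.563, 0.008, 0.022], 0.84, [253.0, 250.0])]
mark_green [([0.553, 0.172, 0.019], 0.34, [292.0, 236.0])]
sash_grip [([0.444, 0.402, 0.205], 0.76, [341.0, 170.0])]
jar_mid [([0.219, 0.356, 0.022], 0.7
[... 1496 characters left out ...]
2, 0.399, 0.202], 0.83, [220.0, 263.0])]
jar_mid [([0.365, 0.291, 0.029], 0.97, [272.0, 295.0]), ([0.376, 0.698, 0.025], 0.94, [157.0, 383.0]), ([0.224, 0.354, 0.024], 0.75, [290.0, 339.0]), ([0.477, 0.29, 0.024], 0.66, [247.0, 275.0])]
mat [([0.616, 0.285, 0.001], 0.64, [221.0, 254.0])]
reagent [([0.757, -0.122, 0.001], 0.75, [280.0, 175.0]), ([0.45, 0.399, 0.2], 0.19, [220.0, 264.0])]
beaker [([0.73, -0.254, -0.002], 0.59, [310.0, 163.0]), ([0.405, 0.043, 0.025], 0.49, [319.0, 245.0])]
tipbox [([0.482, 0.288, 0.024], 0.7, [247.0, 273.0])]
timer [([0.327, 0.179, 0.006], 0.89, [307.0, 286.0])]
tape [([0.625, -0.48, 0.007], 0.49, [368.0, 147.0]), ([0.454, 0.401, 0.202], 0.35, [219.0, 263.0])]
```

View pics/scene0.png

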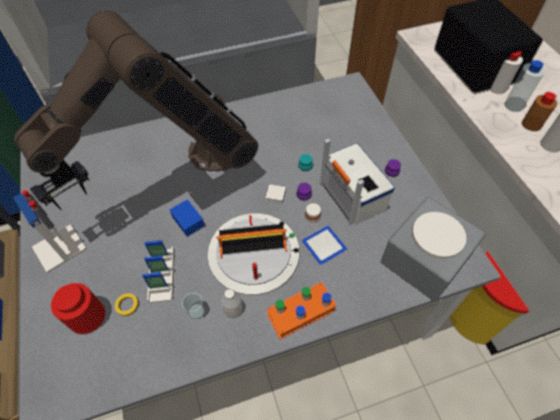

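View pics/side0.png

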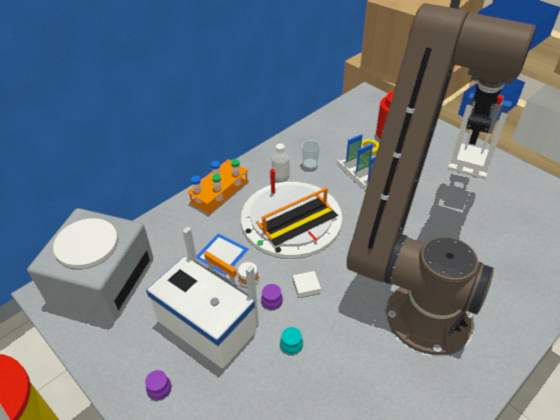

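Run:
```python
import cv2
a=cv2.imread('pics/scene0.png'); b=cv2.imread('pics/side0.png')
cv2.imwrite('pics/c1.png',cv2.resize(a[140:300,200:360],(800,600)[:1]*2,interpolation=cv2.INTER_CUBIC)[:600])
x=cv2.resize(a[230:320,110:220],None,fx=5,fy=5,interpolation=cv2.INTER_CUBIC)
cv2.imwrite('pics/c2.png',x)
x=cv2.resize(b[130:350,200:400],None,fx=2.7,fy=2.7,interpolation=cv2.INTER_CUBIC)
cv2.imwrite('pics/c3.png',x)
```

```text
(no output)
```

View pics/c1.png

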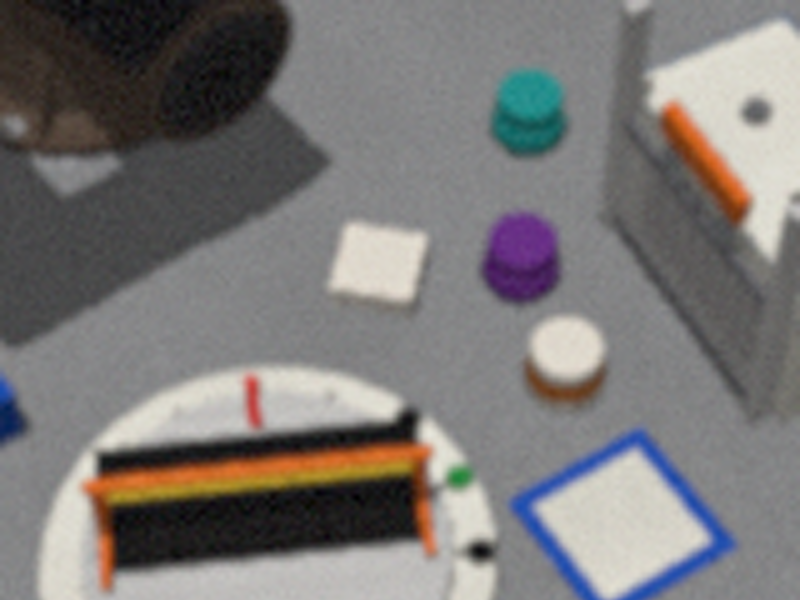

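View pics/c2.png

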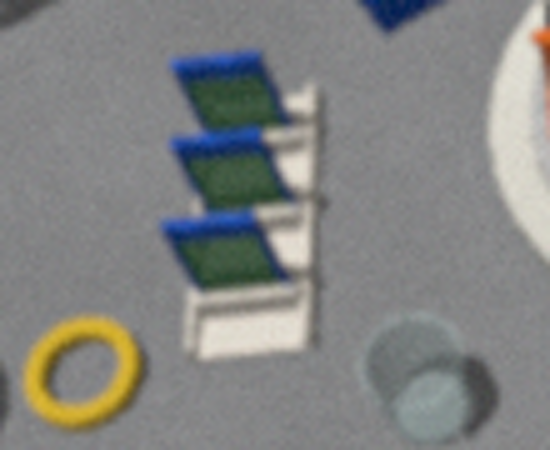

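View pics/c3.png

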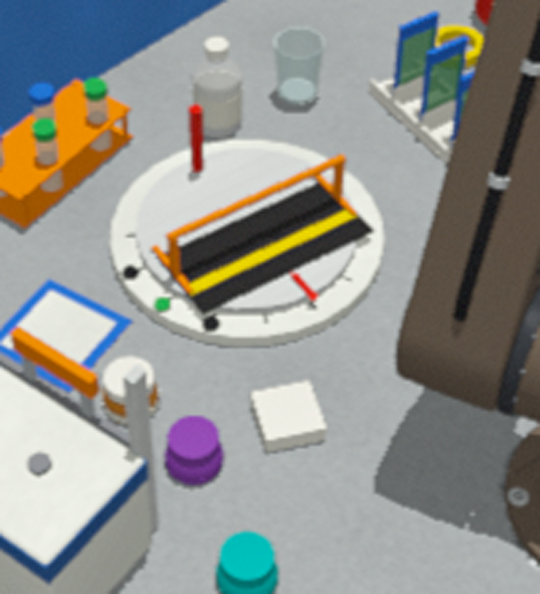

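View pics/wrist0.png

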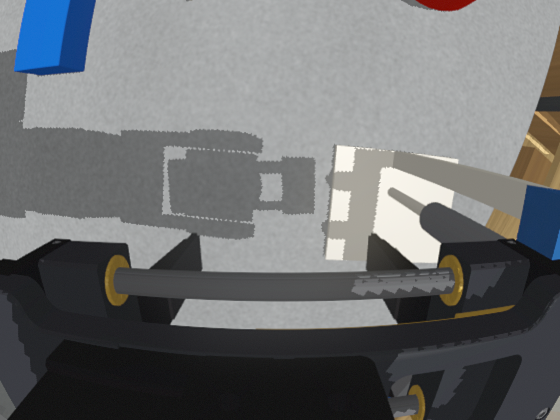

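```bash
cat > meas.py <<'E'
from h import *
import collections
def meas(qs,n=4,cams=('scene','side'),mc=0.3):
    D=collections.defaultdict(list)
    for k in range(n):
        for cn in cams:
            c=vision.camera(cn)
            for q in qs:
                for d in vision.landmark_of(q,c):
                    if d['conf']>mc: D[q].append((cn,*d['xyz']))
    return D
def near(D,q,p,r=0.03):
    out=[]
    for cn in ('scene','side','wrist'):
        a=np.array([x[1:] for x in D[q] if x[0]==cn and np.linalg.norm(np.array(x[1:])-p)<r])
        if len(a): print(q,cn,len(a),np.round(a.mean(0),4),np.round(a.std(0),4)); out.append(a)
    return np.concatenate(out).mean(0) if out else None
E
python3 - <<'E'
from meas import *
g=dict(rack_stripe=[.506,.023,.038],rack_rail=[.543,.017,.103],rack_post=[.683,-.013,.123],rack_pointer=[.409,.045,.025],base_axis=[.565,.011,.021],mark_green=[.55,.173,.02],sash_grip=[.449,.4,.203],jar_mid=[.477,.29,.026],mat=[.618,.28,0],holder=[.54,-.342,0])
D=meas(list(g)+['plate1_mid'],n=5)
m={q:near(D,q,p) for q,p in g.items()}
for p in ([.605,-.359,.073],[.54,-.344,.073],[.479,-.33,.074]): near(D,'plate1_mid',np.array(p))
L=dict(rack_stripe=0,rack_rail=.034,base_axis=.060,rack_post=.18,rack_pointer=-.102)
A=np.array([[L[q],0] for q in L]);B=np.array([m[q][:2] for q in L])
ca,cb=A.mean(0),B.mean(0);a=A-ca;b=B-cb
th=np.arctan2((a[:,0]*b[:,1]-a[:,1]*b[:,0]).sum(),(a*b).sum())
Rm=np.array([[np.cos(th),-np.sin(th)],[np.sin(th),np.cos(th)]])
t=cb-Rm@ca; print('rack yaw',np.degrees(th),'stripe',t,'res',np.round(B-(A@Rm.T+t),4))
for y in(-.082,0,.082): print(np.round(t+Rm@[0,y],4))
v=m['mark_green'][:2]-(t+Rm@[.06,0]); print('mark',np.degrees(np.arctan2(v[1],v[0])),np.linalg.norm(v), 'clicks',((th-np.arctan2(v[1],v[0])+np.pi))/np.radians(24))
E
```

```text
rack_stripe scene 5 [0.5073 0.0254 0.0359] [0.0012 0.0018 0.0014]
rack_stripe side 5 [0.5059 0.0221 0.0378] [0.0009 0.0007 0.0007]
rack_rail scene 4 [0.5427 0.0129 0.1038] [0.0016 0.0022 0.0009]
rack_rail side 5 [0.5439 0.0172 0.1042] [0.0007 0.0023 0.0015]
rack_post scene 5 [ 0.6865 -0.0152  0.1242] [0.0005 0.0008 0.0007]
rack_post side 4 [ 0.6809 -0.0133  0.1214] [0.0023 0.001  0.0012]
rack_pointer scene 5 [0.4112 0.0423 0.0263] [0.0014 0.0014 0.001 ]
rack_pointer side 5 [0.4059 0.0439 0.0249] [0.0008 0.0006 0.0015]
base_axis scene 4 [0.5632 0.0102 0.0212] [0.0013 0.001  0.0016]
base_axis side 5 [0.5645 0.0163 0.0204] [0.0016 0.001  0.0018]
mark_green scene 5 [0.5547 0.1716 0.0192] [0.0017 0.0012 0.0014]
mark_green side 5 [0.5479 0.1729 0.0199] [0.0017 0.0005 0.002 ]
sash_grip scene 5 [0.4456 0.3999 0.1999] [0.0018 0.0019 0.0012]
sash_grip side 5 [0.4495 0.401  0.2011] [0.0012 0.001  0.0009]
jar_mid scene 5 [0.4775 0.2904 0.0267] [0.0014 0.0018 0.0011]
jar_mid side 5 [0.4785 0.2891 0.0242] [0.0012 0.0015 0.0008]
mat scene 5 [ 0.6193  0.2792 -0.0007] [0.0019 0.0009 0.0007]
mat side 5 [ 6.157e-01  2.863e-01 -5.000e-04] [0.0017 0.0018 0.0006]
holder scene 5 [ 0.5432 -0.3419  0.0051] [0.0018 0.0011 0.0007]
holder side 5 [ 0.5406 -0.3437  0.0009] [0.0016 0.0012 0.0004]
plate1_mid scene 5 [ 0.6071 -0.3558  0.0724] [0.0019 0.0008 0.0011]
plate1_mid side 5 [ 0.605  -0.3582  0.0736] [0.0016 0.0014 0.0015]
rack yaw -11.737656461598347 stripe [0.50761399 0.0232678 ] res [[-0.001   0.0005]
 [ 0.0025 -0.0011]
 [-0.0024  0.0025]
 [ 0.0002 -0.001 ]
 [ 0.0008 -0.0009]]
[ 0.4909 -0.057 ]
[0.5076 0.0233]
[0.5243 0.1036]
mark 95.32978705736281 0.1619080540559443 clicks 3.038856520043285
```

```bash
python3 - <<'E'
from meas import *
D=meas(['plate2_mid','plate3_mid'],n=4)
for q in('plate2_mid','plate3_mid'):
  for p in ([.605,-.359,.073],[.542,-.344,.073],[.479,-.33,.074]): near(D,q,np.array(p))
for cn in('scene','side'):
    c=vision.camera(cn)
    K=np.array([[c['fx'],0,c['cx']],[0,c['fy'],c['cy']],[0,0,1.]]);Rc=R.from_rotvec(c['rvec']).as_matrix();C=-Rc.T@c['tvec']
    def floor(u,z):
        d=(Rc.T@np.linalg.inv(K)@np.c_[u,np.ones(len(u))].T).T
        return C+d*((z-C[2])/d[:,2])[:,None]
    for q,z in(('mat',0.001),('sash_grip',.2),('holder',.0)):
        r=vision.outline_of(q,c)
        if not r: continue
        for d in r[:2]:
            ys,xs=np.nonzero(d['pixels']); P=floor(np.c_[xs,ys].astype(float),z)[:,:2].astype(np.float32)
            rect=cv2.minAreaRect(P*1000); print(cn,q,round(d['conf'],2),len(xs),np.round(rect[0]),np.round(rect[1]),np.round(rect[2],1))
E
python3 - <<'E'
import cv2
b=cv2.imread('pics/side0.png')
cv2.imwrite('pics/c4.png',cv2.resize(b[210:370,140:290],None,fx=3.7,fy=3.7,interpolation=cv2.INTER_CUBIC))
E
```

```text
plate2_mid scene 4 [ 0.5398 -0.3429  0.0719] [0.0004 0.0016 0.0008]
plate2_mid side 4 [ 0.5424 -0.3381  0.077 ] [0.0015 0.0011 0.0012]
plate3_mid side 1 [ 0.5423 -0.3406  0.0771] [0. 0. 0.]
plate3_mid scene 4 [ 0.482  -0.3288  0.0719] [0.001  0.0011 0.0022]
plate3_mid side 3 [ 0.4794 -0.3277  0.0725] [0.0011 0.0003 0.0016]
scene mat 0.68 1005 [620. 278.] [139. 132.] 12.1
scene mat 0.55 618 [ 542. -346.] [ 91. 213.] 79.3
scene sash_grip 0.75 880 [512. 370.] [238. 101.] 7.6
scene sash_grip 0.71 471 [ 822. -127.] [95. 61.] 0.7
scene holder 0.71 628 [ 538. -346.] [ 94. 216.] 78.1
scene holder 0.6 3922 [545.  12.] [283. 292.] 70.6
side mat 0.79 899 [619. 281.] [134. 128.] 13.2
side mat 0.41 4137 [607. -12.] [323. 330.] 17.0
side sash_grip 0.58 659 [423. 409.] [180.  54.] 9.1
side sash_grip 0.5 4117 [467. 123.] [274. 282.] 17.4
side holder 0.96 452 [ 570. -345.] [ 88. 188.] 79.5
```

View pics/c4.png

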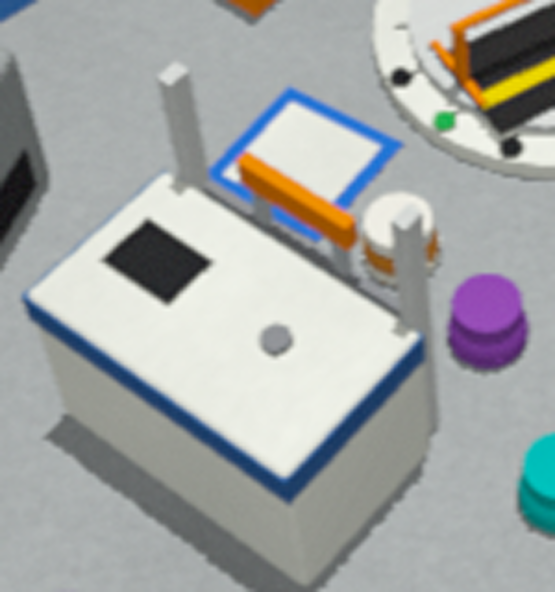

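```bash
cat > to.py <<'E'
# usage: to.py x y z [yawdeg]  -> needed shift in tool cm
from h import *
o,Rm=state(); a=[float(v) for v in sys.argv[1:]]
d=Rm.T@(np.array(a[:3])-o['tool_pos'])*100
print('shift cm',np.round(d,2))
if len(a)>3:
    yaw=np.degrees(np.arctan2(Rm[1,0],Rm[0,0])); dd=(a[3]-yaw+180)%360-180
    print('yaw now',round(yaw,2),'turn rad',round(-np.radians(dd),3))
E
python3 -m pendant '[[0.58,[0,0,0],-0.18],[0.58,[0,0,0],-0.18],[0.58,[0,0,0],-0.18],[0.58,[0,0,0],-0.18],[0.58,[0,0,0],-0.18]]' 25; python3 to.py 0.481 -0.328 0.2 -12
```

```text
time: 9.98
tool_pos: [0.2639, -0.5666, 0.2147]
orientation: [3.125, -0.325, 0.0]
ft_force: [0.4, -0.4, 0.2]
opening: 0.0507
t 9.97 tcp [ 0.2639 -0.5666  0.2147] q [-1.241  0.491  1.559  0.     1.092 -1.033] f [ 0.4 -0.4  0.2] open 0.0507
[[ 0.979 -0.206  0.   ]
 [-0.206 -0.979 -0.   ]
 [ 0.     0.    -1.   ]]
shift cm [ 16.33 -27.82   1.47]
yaw now -11.89 turn rad 0.002
```

```bash
python3 -m pendant '[[0.58,[2,-4,0],0],[0.58,[3,-5,0],0],[0.58,[3,-5,0],0],[0.58,[3,-5,0],0],[0.58,[3,-5,0],0],[0.58,[2,-3,0],0],[0.58,[0.3,-0.8,1],0]]'; python3 to.py 0.481 -0.328 0.11 -12
python3 - <<'E'
from h import *
c=vision.camera('wrist'); save(c,'w1.png'); c=vision.camera('side'); save(c,'s1.png')
x=c['frame'][60:240,270:450]; cv2.imwrite('pics/s1c.png',cv2.resize(x[:,:,::-1],None,fx=3.3,fy=3.3))
E
```

```text
time: 10.85
tool_pos: [0.486, -0.3218, 0.2048]
orientation: [3.123, -0.323, 0.004]
ft_force: [-0.1, -0.2, -0.3]
opening: 0.04
t 10.85 tcp [ 0.486  -0.3218  0.2048] q [-0.698  0.44   1.679 -0.     1.02  -0.491] f [-0.1 -0.2 -0.3] open 0.04
[[ 0.979 -0.205  0.002]
 [-0.205 -0.979 -0.002]
 [ 0.003  0.002 -1.   ]]
shift cm [-0.39  0.7   9.48]
yaw now -11.83 turn rad 0.003
```

View pics/w1.png

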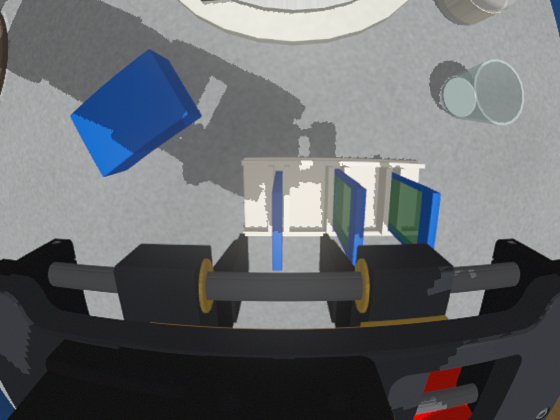

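View pics/s1c.png

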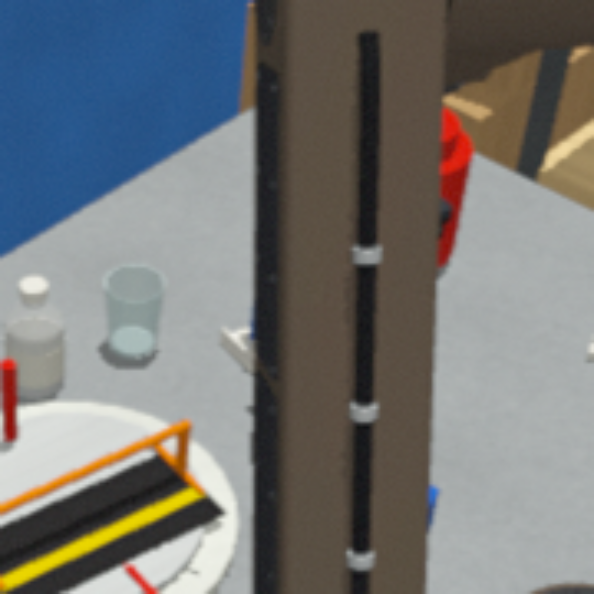

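```bash
python3 -m pendant '[[0.58,[-0.4,0.7,0],0],[0.58,[0,0,0],0],[0.58,[0,0,2.5],0],[0.58,[0,0,2.5],0],[0.58,[0,0,2.5],0],[0.58,[0,0,2.2],0],[0.58,[0,0,0.6],0],[0.58,[0,0,0],0]]'; python3 to.py 0.481 -0.328 0.10 -12
```

```text
time: 11.95
tool_pos: [0.4742, -0.3367, 0.0994]
orientation: [3.12, -0.342, 0.003]
ft_force: [0.0, 0.0, 0.5]
opening: 0.0403
t 11.95 tcp [ 0.4742 -0.3367  0.0994] q [-7.300e-01  5.680e-01  1.784e+00 -1.000e-03  7.860e-01 -5.110e-01] f [0.  0.  0.5] open 0.0403
[[ 0.976 -0.217  0.002]
 [-0.217 -0.976 -0.003]
 [ 0.002  0.002 -1.   ]]
shift cm [ 0.48 -1.   -0.07]
yaw now -12.53 turn rad -0.009
```

```bash
python3 -m pendant '[[0.58,[0.4,-0.8,0],0.01],[0.58,[0,0,0],0],[0.58,[0,0,0],0]]'; python3 to.py 0.481 -0.328 0.10 -12
python3 - <<'E'
from h import *
c=vision.camera('wrist'); save(c,'w2.png')
E
```

```text
time: 12.32
tool_pos: [0.4808, -0.3299, 0.1015]
orientation: [3.117, -0.359, 0.007]
ft_force: [0.0, 0.6, 0.3]
opening: 0.04
t 12.32 tcp [ 0.4808 -0.3299  0.1015] q [-7.140e-01  5.660e-01  1.781e+00 -1.000e-03  7.880e-01 -4.840e-01] f [0.  0.6 0.3] open 0.04
[[ 0.974 -0.228  0.004]
 [-0.228 -0.974 -0.005]
 [ 0.005  0.004 -1.   ]]
shift cm [-0.03 -0.19  0.15]
yaw now -13.15 turn rad -0.02
```

View pics/w2.png

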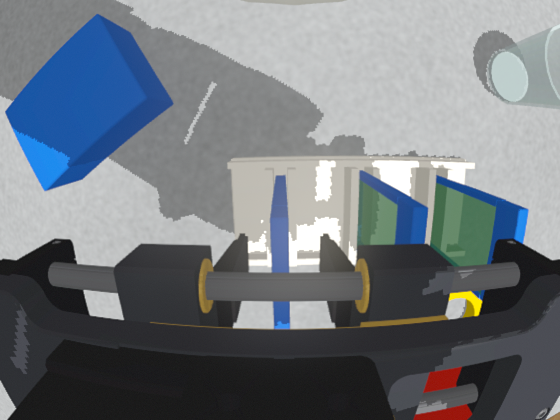

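```bash
python3 -m pendant '[[1,[0,0,0],0],[1,[0,0,0],0],[1,[0,0,0],0],[1,[0,0,0],0],[1,[0,0,0],0],[1,[0,0,0],0]]' 30; python3 to.py 0.481 -0.328 0.10 -12
```

```text
time: 13.12
tool_pos: [0.48, -0.3298, 0.1016]
orientation: [3.117, -0.358, 0.004]
ft_force: [-1.1, -0.2, 0.8]
opening: 0.0077
t 13.12 tcp [ 0.48   -0.3298  0.1016] q [-0.715  0.565  1.782 -0.003  0.79  -0.484] f [-1.1 -0.2  0.8] open 0.0077
[[ 0.974 -0.227  0.002]
 [-0.227 -0.974 -0.004]
 [ 0.003  0.004 -1.   ]]
shift cm [ 0.06 -0.2   0.16]
yaw now -13.12 turn rad -0.02
```

```bash
python3 -m pendant '[[1,[0,0,-1],0],[1,[0,0,-2],0],[1,[0,0,-2],0],[1,[0,0,-2],0],[1,[0,0,-1],0],[1,[-0.3,-1.5,0],0],[1,[-0.6,-3,0],0],[1,[-0.7,-3,0],0],[1,[-0.7,-3,0],0],[1,[-0.7,-3,0],0],[1,[-0.7,-3,0],0],[1,[-0.7,-3,0],0]]';python3 to.py 0.485 0.112 0.18 -12
python3 - <<'E'
from h import *
c=vision.camera('wrist'); save(c,'w3.png')
E
```

```text
time: 14.62
tool_pos: [0.4795, -0.1187, 0.1808]
orientation: [3.12, -0.364, -0.001]
ft_force: [0.2, -0.5, -1.9]
opening: 0.0078
t 14.62 tcp [ 0.4795 -0.1187  0.1808] q [-3.760e-01  3.490e-01  1.914e+00 -1.000e-03  8.790e-01 -1.430e-01] f [ 0.2 -0.5 -1.9] open 0.0078
[[ 0.973 -0.23  -0.   ]
 [-0.23  -0.973 -0.   ]
 [-0.     0.001 -1.   ]]
shift cm [ -4.78 -22.57   0.06]
yaw now -13.31 turn rad -0.023
```

View pics/w3.png

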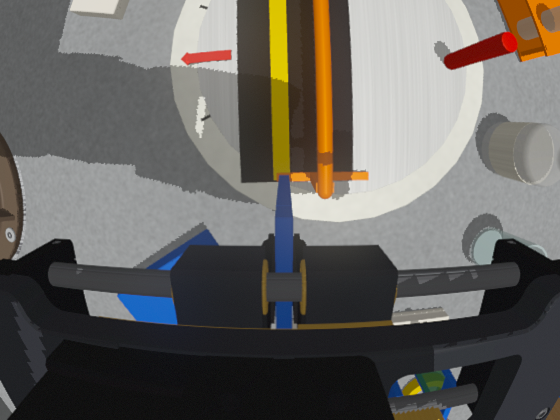

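```bash
python3 -m pendant '[[1,[-0.6,-3,0],-0.02],[1,[-0.6,-3,0],0],[1,[-0.6,-3,0],0],[1,[-0.6,-3,0],0],[1,[-0.6,-3,0],0],[1,[-0.6,-2.5,0],0],[1,[-0.3,-1.5,0],0],[1,[0,0,0],0],[1,[0,0,0],0]]';python3 to.py 0.5243 0.1036 0.1316 -11.7
```

```text
time: 15.8
tool_pos: [0.4752, 0.0891, 0.1764]
orientation: [-3.123, 0.325, 0.015]
ft_force: [0.3, 0.4, -0.6]
opening: 0.0079
t 15.8 tcp [0.4752 0.0891 0.1764] q [0.047 0.344 1.937 0.004 0.869 0.252] f [ 0.3  0.4 -0.6] open 0.0079
[[ 0.979 -0.206 -0.009]
 [-0.206 -0.979  0.002]
 [-0.01  -0.    -1.   ]]
shift cm [ 4.55 -2.42  4.44]
yaw now -11.87 turn rad -0.003
```

```bash
python3 -m pendant '[[1,[0.5,-1.2,0],0],[1,[1,-1,0],0],[1,[1.5,-0.2,1],0],[1,[1.1,0,1],0],[1,[0.3,0,0.4],0],[1,[0,0,0],0],[1,[0,0,0],0]]';python3 to.py 0.5243 0.1036 0.1316 -11.7
python3 - <<'E'
from h import *
c=vision.camera('wrist'); save(c,'w4.png')
for n in('side','scene'):
  c=vision.camera(n); save(c,n+'4.png')
  p=proj(c,[[.507,.023,.038]])[0].astype(int)
  x=c['frame'][p[1]-80:p[1]+60,p[0]-90:p[0]+90]; cv2.imwrite(f'pics/{n}4c.png',cv2.resize(x[:,:,::-1],None,fx=4,fy=4,interpolation=cv2.INTER_CUBIC))
E
```

```text
time: 16.68
tool_pos: [0.5269, 0.1027, 0.1492]
orientation: [-3.123, 0.329, 0.017]
ft_force: [0.3, -0.1, -2.0]
opening: 0.0079
t 16.68 tcp [0.5269 0.1027 0.1492] q [0.068 0.451 1.842 0.004 0.86  0.275] f [ 0.3 -0.1 -2. ] open 0.0079
[[ 0.978 -0.208 -0.011]
 [-0.208 -0.978  0.002]
 [-0.011  0.    -1.   ]]
shift cm [-0.25 -0.04  1.76]
yaw now -12.03 turn rad -0.006
```

View pics/w4.png

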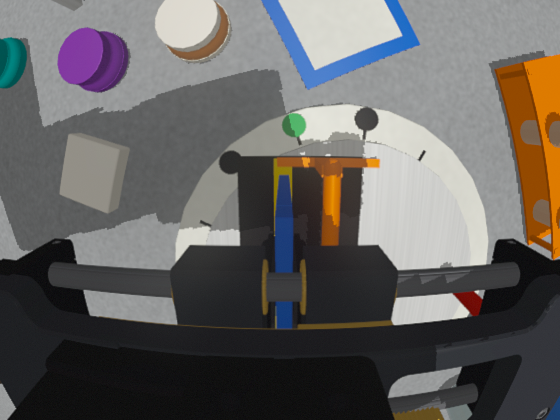

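View pics/side4c.png

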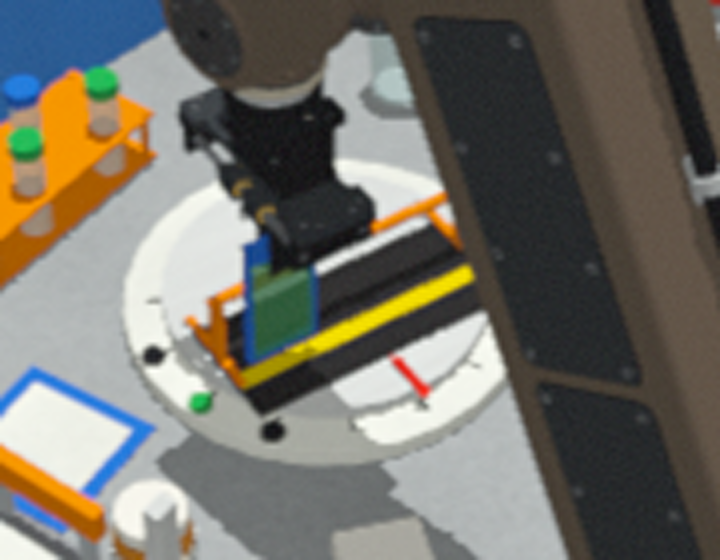

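View pics/scene4c.png

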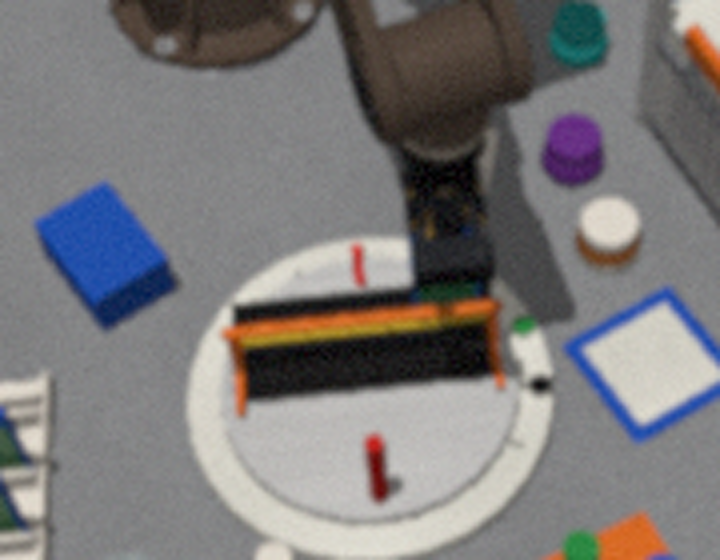

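```bash
cat >> h.py <<'E'
def wback(c,u,v,z):
    dx=(u-c['cx'])/c['fx'];dy=(v-c['cy'])/c['fy'];th=np.hypot(dx,dy)
    d=np.array([np.sin(th)*dx/th,np.sin(th)*dy/th,np.cos(th)])
    Rc=R.from_rotvec(c['rvec']).as_matrix();C=-Rc.T@np.array(c['tvec']);d=Rc.T@d
    return C+d*((z-C[2])/d[2])
def rackx(P,yaw=-11.74,s=(.5076,.0233)):
    a=np.radians(yaw);d=np.array(P)[:2]-np.array(s);return np.round([d[0]*np.cos(a)+d[1]*np.sin(a),-d[0]*np.sin(a)+d[1]*np.cos(a)],4)
E
python3 - <<'E'
from h import *
c=vision.camera('wrist')
f=c['frame'];m=(f[:,:,0]>170)&(f[:,:,1]>150)&(f[:,:,2]<80)
for v in range(155,215,4):
    xs=np.nonzero(m[v,240:320])[0]+240
    if len(xs): print(v,xs.min(),xs.max(),rackx(wback(c,xs.min()-.5,v,.038)),rackx(wback(c,xs.max()+.5,v,.038)))
o,_=state(); print('tcp in rack',rackx(o['tool_pos']))
cv2.imwrite('pics/w5.png',cv2.resize(f[140:260,220:360,::-1],None,fx=5,fy=5))
E
```

```text
159 302 307 [0.018  0.1251] [0.0232 0.1252]
163 303 306 [0.0188 0.1216] [0.0223 0.1217]
t 16.88 tcp [0.5271 0.1028 0.1495] q [0.068 0.45  1.842 0.004 0.859 0.276] f [ 0.5 -0.6 -0.8] open 0.0081
[[ 0.978 -0.208 -0.01 ]
 [-0.208 -0.978  0.002]
 [-0.01  -0.    -1.   ]]
tcp in rack [0.0029 0.0818]
```

View pics/w5.png

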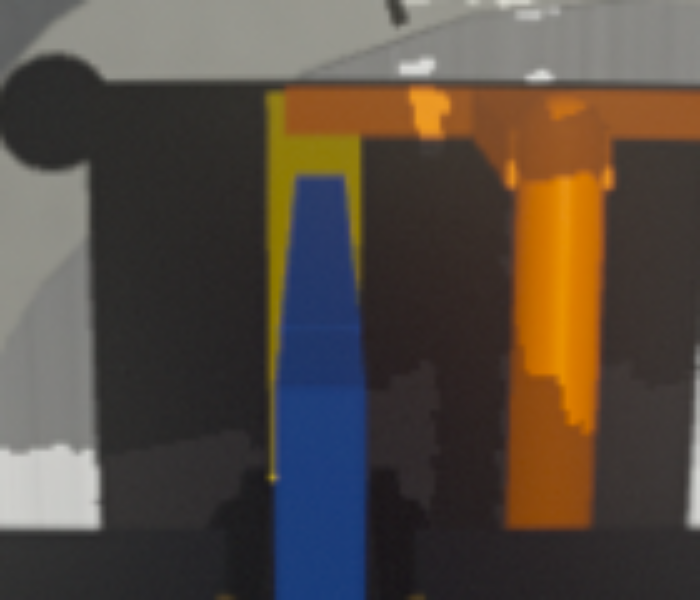

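Run:
```python
from h import *
c=vision.camera('wrist')
for u,v,z in((273.6,169,.038),(292.2,169,.038),(273.6,180,.038),(292.4,180,.038),(279,175.5,.056),(289,175.5,.056),(235,157,.038),(220+5/5*98/5.,200,.038)): print(u,v,rackx(wback(c,u,v,z)))
```

```text
273.6 169 [-0.0062  0.1165]
292.2 169 [0.0099 0.1164]
273.6 180 [-0.0063  0.1067]
292.4 180 [0.0101 0.1067]
279 175.5 [-0.0011  0.1132]
289 175.5 [0.0071 0.1132]
235 157 [-0.0399  0.1274]
239.6 200 [-0.0369  0.0889]
```

```bash
python3 -m pendant '[[1,[-0.1,0,0.5],0],[1,[0,0,0.5],0],[1,[0,0,0.3],0],[1,[0,0,0.1],0],[1,[0,0,0],0],[1,[0,0,0],0]]';python3 to.py 0.526 0.1036 0.1316 -11.7
```

```text
time: 17.68
tool_pos: [0.5257, 0.1031, 0.1346]
orientation: [-3.123, 0.329, 0.016]
ft_force: [-0.6, -0.2, -1.4]
opening: 0.008
t 17.68 tcp [0.5257 0.1031 0.1346] q [0.069 0.469 1.859 0.004 0.823 0.276] f [-0.6 -0.2 -1.4] open 0.008
[[ 0.978 -0.208 -0.01 ]
 [-0.208 -0.978  0.002]
 [-0.01  -0.    -1.   ]]
shift cm [ 0.02 -0.05  0.3 ]
yaw now -12.01 turn rad -0.005
```

```bash
python3 -m pendant '[[1,[0,0,0.15],0],[1,[0,0,0.1],0],[1,[0,0,0],0]]'; python3 -m pendant '[[1,[0,0,0.1],0],[1,[0,0,0],0]]'
```

```text
time: 18.05
tool_pos: [0.5258, 0.1032, 0.1321]
orientation: [-3.123, 0.329, 0.015]
ft_force: [0.6, -0.4, -1.8]
opening: 0.0083
time: 18.3
tool_pos: [0.5261, 0.1033, 0.1318]
orientation: [-3.123, 0.329, 0.013]
ft_force: [0.2, 0.2, -1.0]
opening: 0.008
```

```bash
python3 -m pendant '[[1,[0,0,0.12],0],[1,[0,0,0],0]]'; python3 -m pendant '[[1,[0,0,0.1],0],[1,[0,0,0],0]]'
```

```text
time: 18.55
tool_pos: [0.5267, 0.1036, 0.1318]
orientation: [-3.122, 0.329, 0.01]
ft_force: [0.1, -0.2, -2.2]
opening: 0.0077
time: 18.8
tool_pos: [0.527, 0.1038, 0.1318]
orientation: [-3.122, 0.329, 0.008]
ft_force: [0.3, 0.2, -0.9]
opening: 0.0079
```

```bash
python3 -m pendant '[[1,[-0.1,0,0.3],0],[1,[0,0,0],0]]'; python3 to.py 0.526 0.1033 0.13
```

```text
time: 19.05
tool_pos: [0.5278, 0.1045, 0.1317]
orientation: [-3.12, 0.329, -0.001]
ft_force: [-0.7, 0.7, -2.1]
opening: 0.008
t 19.05 tcp [0.5278 0.1045 0.1317] q [0.071 0.472 1.864 0.006 0.805 0.277] f [-0.7  0.7 -2.1] open 0.008
[[ 0.978 -0.209  0.001]
 [-0.209 -0.978  0.004]
 [ 0.    -0.004 -1.   ]]
shift cm [-0.15  0.16  0.17]
```

Run:
```python
from h import *
c=vision.camera('wrist');f=c['frame']
cv2.imwrite('pics/w6.png',cv2.resize(f[140:260,220:360,::-1],None,fx=5,fy=5))
c=vision.camera('side');p=proj(c,[.524,.104,.08])[0].astype(int);f=c['frame']
cv2.imwrite('pics/s6.png',cv2.resize(f[p[1]-50:p[1]+50,p[0]-60:p[0]+60,::-1],None,fx=6,fy=6))
```

```text
(no output)
```

View pics/w6.png

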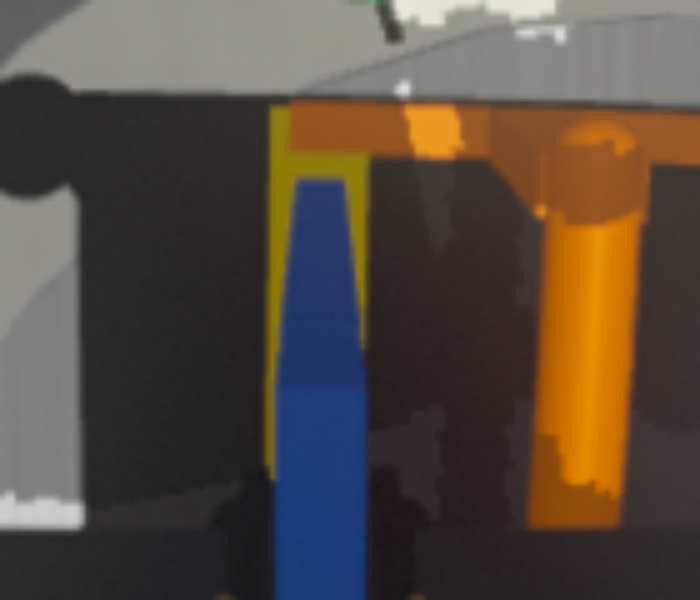

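View pics/s6.png

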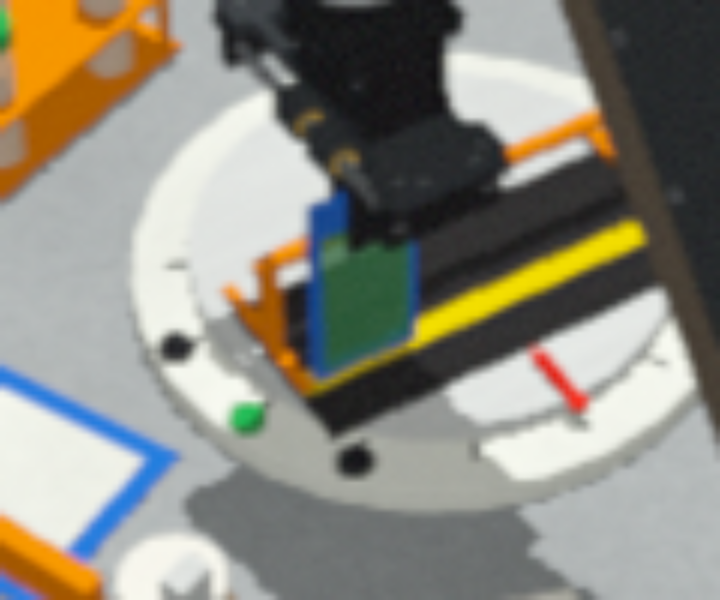

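```bash
python3 -m pendant '[[0.83,[0,0,0],0],[0.81,[0,0,-0.15],0],[0.8,[0,0,0],0],[0.8,[0.3,0,0],0],[0.8,[0.3,0,0],0],[0.8,[0.3,0,0],0],[0.79,[0.3,0,0],0],[0.78,[0.3,0,0],0],[0.77,[0.3,0,0],0],[0.76,[0.3,0,0],0],[0.75,[0.3,0,0],0],[0.75,[0,0,0],0]]';python3 to.py 0.566 0.096 0.1317 -11.7
python3 - <<'E'
from h import *
c=vision.camera('side');p=proj(c,[.524,.104,.08])[0].astype(int);f=c['frame']
cv2.imwrite('pics/s7.png',cv2.resize(f[p[1]-50:p[1]+50,p[0]-60:p[0]+60,::-1],None,fx=6,fy=6))
E
```

```text
time: 20.65
tool_pos: [0.5528, 0.0987, 0.1316]
orientation: [-3.121, 0.33, 0.003]
ft_force: [0.9, 0.2, 0.6]
opening: 0.0239
t 20.65 tcp [0.5528 0.0987 0.1316] q [0.057 0.501 1.805 0.005 0.836 0.264] f [0.9 0.2 0.6] open 0.0239
[[ 0.978 -0.209 -0.002]
 [-0.209 -0.978  0.004]
 [-0.002 -0.003 -1.   ]]
shift cm [ 1.35 -0.01 -0.01]
yaw now -12.06 turn rad -0.006
```

View pics/s7.png

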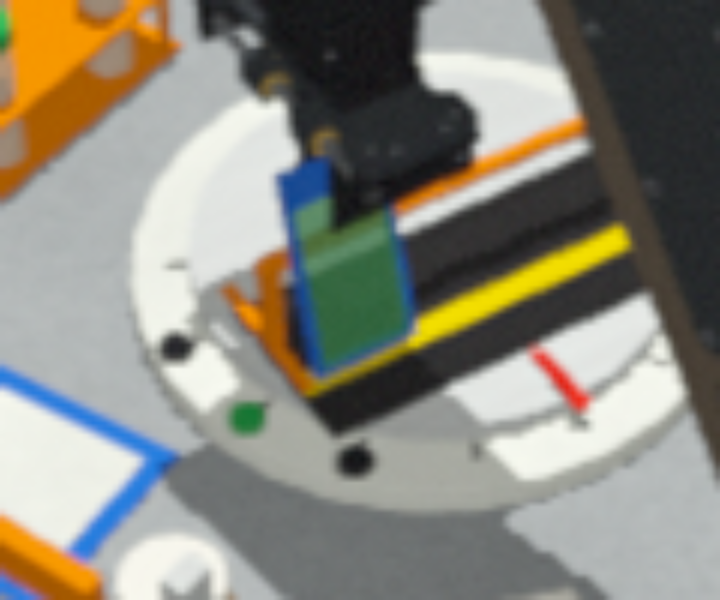

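```bash
python3 -m pendant '[[0.75,[0.3,0,0],0],[0.75,[0.3,0,0],0],[0.75,[0.3,0,0],0],[0.75,[0.3,0,0],0],[0.74,[0.2,0,0],0],[0.72,[0,0,0],0],[0.65,[0,0,0],0],[0.58,[0,0,0],0],[0.58,[0,0,-1],0],[0.58,[0,0,-2],0],[0.58,[0,0,-3],0],[0.58,[0,0,0],0]]';python3 to.py 0.542 -0.3415 0.2 -13
python3 - <<'E'
from h import *
c=vision.camera('side');p=proj(c,[.524,.104,.08])[0].astype(int);f=c['frame']
cv2.imwrite('pics/s8.png',cv2.resize(f[p[1]-50:p[1]+50,p[0]-60:p[0]+60,::-1],None,fx=6,fy=6))
E
```

```text
time: 22.2
tool_pos: [0.5672, 0.0955, 0.1951]
orientation: [-3.121, 0.329, 0.003]
ft_force: [0.3, 0.2, -0.8]
opening: 0.0397
t 22.2 tcp [0.5672 0.0955 0.1951] q [0.05  0.441 1.706 0.005 0.995 0.258] f [ 0.3  0.2 -0.8] open 0.0397
[[ 0.978 -0.209 -0.001]
 [-0.209 -0.978  0.004]
 [-0.002 -0.004 -1.   ]]
shift cm [ 6.65 43.26 -0.65]
yaw now -12.04 turn rad 0.017
```

View pics/s8.png

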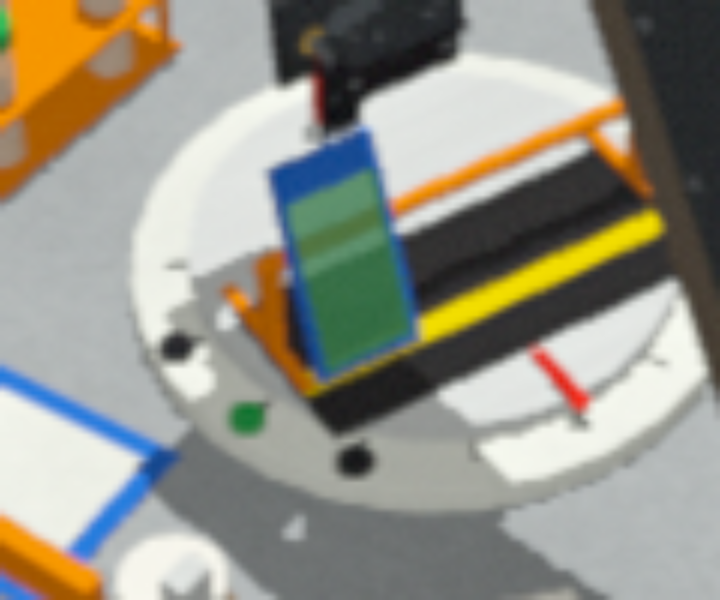

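```bash
python3 -m pendant '[[0.58,[0.3,2,-0.6],0],[0.58,[0.6,4,0],0],[0.58,[0.7,4.5,0],0],[0.58,[0.7,4.5,0],0],[0.58,[0.7,4.5,0],0],[0.58,[0.7,4.5,0],0],[0.58,[0.7,4.5,0],0],[0.58,[0.7,4,0],0],[0.58,[0.5,3,0],0],[0.58,[0.3,1.5,0],0],[0.58,[0,0,0],0],[0.58,[0,0,0],0]]';python3 to.py 0.542 -0.3415 0.2 -13
```

```text
time: 23.75
tool_pos: [0.5395, -0.2975, 0.193]
orientation: [-3.118, 0.332, 0.023]
ft_force: [1.0, -0.2, 0.4]
opening: 0.04
t 23.75 tcp [ 0.5395 -0.2975  0.193 ] q [-0.61   0.506  1.596 -0.003  1.056 -0.397] f [ 1.  -0.2  0.4] open 0.04
[[ 0.977 -0.211 -0.014]
 [-0.21  -0.978  0.007]
 [-0.015 -0.004 -1.   ]]
shift cm [ 1.16  4.24 -0.73]
yaw now -12.15 turn rad 0.015
```

```bash
python3 -m pendant '[[0.58,[0.5,2,0],0.01],[0.58,[0.4,1.7,0],0],[0.58,[0.1,0.4,0],0],[0.58,[0,0,0],0],[0.58,[0,0,0],0]]';python3 to.py 0.542 -0.3415 0.1016 -13
python3 - <<'E'
from h import *
c=vision.camera('wrist'); save(c,'w7.png')
E
```

```text
time: 24.38
tool_pos: [0.5411, -0.3411, 0.1929]
orientation: [-3.117, 0.345, 0.023]
ft_force: [0.1, 0.5, -0.3]
opening: 0.0402
t 24.38 tcp [ 0.5411 -0.3411  0.1929] q [-0.664  0.539  1.534 -0.003  1.084 -0.442] f [ 0.1  0.5 -0.3] open 0.0402
[[ 0.976 -0.219 -0.014]
 [-0.219 -0.976  0.007]
 [-0.015 -0.004 -1.   ]]
shift cm [0.24 0.06 9.13]
yaw now -12.64 turn rad 0.006
```

View pics/w7.png

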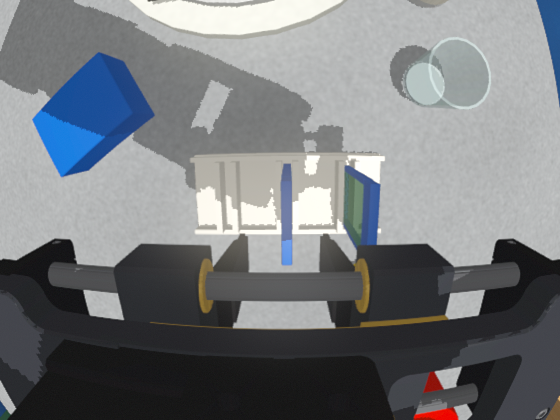

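```bash
python3 -m pendant '[[0.58,[0,0,2],0],[0.58,[0,0,2.5],0],[0.58,[0.1,0,2.2],0],[0.58,[0.1,0,1.4],0],[0.58,[0,0,0.5],0],[0.58,[0,0,0],0],[0.58,[0,0,0],0]]';python3 to.py 0.542 -0.3415 0.1016 -13
python3 - <<'E'
from h import *
c=vision.camera('wrist'); save(c,'w8.png')
E
```

```text
time: 25.3
tool_pos: [0.5431, -0.3397, 0.1067]
orientation: [-3.119, 0.342, 0.018]
ft_force: [-0.5, 0.7, 0.7]
opening: 0.0402
t 25.3 tcp [ 0.5431 -0.3397  0.1067] q [-0.661  0.633  1.615 -0.004  0.906 -0.44 ] f [-0.5  0.7  0.7] open 0.0402
[[ 0.976 -0.217 -0.011]
 [-0.217 -0.976  0.005]
 [-0.012 -0.003 -1.   ]]
shift cm [-0.07  0.2   0.51]
yaw now -12.52 turn rad 0.008
```

View pics/w8.png

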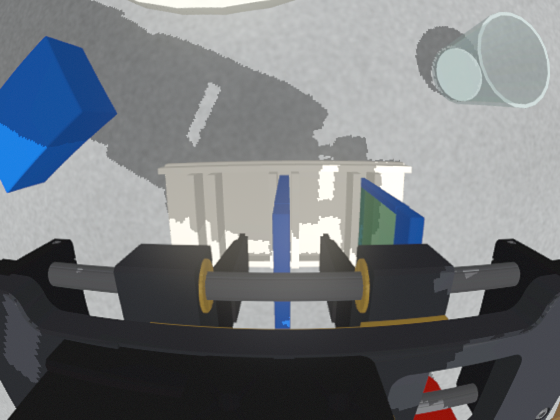

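```bash
python3 -m pendant '[[0.58,[0,0,0.5],0],[0.58,[0,0,0],0],[1,[0,0,0],0],[1,[0,0,0],0],[1,[0,0,0],0],[1,[0,0,0],0],[1,[0,0,0],0],[1,[0,0,0],0]]';python3 to.py 0.46 0.034 0.185 -12
```

```text
time: 26.35
tool_pos: [0.5433, -0.34, 0.1024]
orientation: [-3.12, 0.342, 0.016]
ft_force: [0.2, 0.1, -0.3]
opening: 0.0075
t 26.35 tcp [ 0.5433 -0.34    0.1024] q [-0.661  0.638  1.618 -0.004  0.895 -0.44 ] f [ 0.2  0.1 -0.3] open 0.0075
[[ 0.976 -0.217 -0.01 ]
 [-0.217 -0.976  0.004]
 [-0.011 -0.002 -1.   ]]
shift cm [-16.33 -34.72  -8.02]
yaw now -12.53 turn rad -0.009
```

```bash
python3 -m pendant '[[1,[0,0,-1],0],[1,[0,0,-2],0],[1,[0,0,-2.5],0],[1,[-0.5,0,-2],0],[1,[-2,-1,-0.5],0],[1,[-3,-2,0],0],[1,[-3,-3,0],0],[1,[-3,-3,0],0],[1,[-2,-3,0],0],[1,[-1,-3.5,0],0],[1,[-0.5,-3.5,0],0],[1,[-0.3,-3.5,0],0]]';python3 to.py 0.46 0.034 0.185 -12
```

```text
time: 27.85
tool_pos: [0.4396, -0.082, 0.1927]
orientation: [-3.121, 0.349, 0.01]
ft_force: [-1.1, -1.1, -3.0]
opening: 0.0079
t 27.85 tcp [ 0.4396 -0.082   0.1927] q [-0.332  0.271  1.999  0.     0.878 -0.11 ] f [-1.1 -1.1 -3. ] open 0.0079
[[ 0.975 -0.221 -0.006]
 [-0.221 -0.975  0.002]
 [-0.007 -0.001 -1.   ]]
shift cm [ -0.56 -11.76   0.78]
yaw now -12.75 turn rad -0.013
```

```bash
python3 -m pendant '[[1,[0,-3,0],0],[1,[0,-3,0],0],[1,[0,-2.5,0],0],[1,[0,-1.5,0],0],[1,[0,-0.5,0],0],[1,[0,0,0],0]]';python3 to.py 0.46 0.034 0.185 -12
```

```text
time: 28.6
tool_pos: [0.4632, 0.0253, 0.1957]
orientation: [-3.122, 0.344, 0.005]
ft_force: [-0.3, 0.5, -1.6]
opening: 0.0079
t 28.6 tcp [0.4632 0.0253 0.1957] q [-0.089  0.289  1.961  0.002  0.895  0.13 ] f [-0.3  0.5 -1.6] open 0.0079
[[ 0.976 -0.218 -0.003]
 [-0.218 -0.976  0.001]
 [-0.003 -0.001 -1.   ]]
shift cm [-0.5  -0.78  1.07]
yaw now -12.58 turn rad -0.01
```

Target: stripe with +1.5 mm correction: (0.509, 0.023), foot at tcp z 0.1324.

```bash
python3 to.py 0.509 0.023 0.150 -11.8; python3 -m pendant '[[1,[0.8,-0.4,1],-0.01],[1,[1.3,-0.4,1],0],[1,[1.2,0,1],0],[1,[0.8,0,1],0],[1,[0.2,0,0.4],0],[1,[0,0,0],0],[1,[0,0,0],0]]';python3 to.py 0.509 0.023 0.1324 -11.8
python3 - <<'E'
from h import *
c=vision.camera('wrist');f=c['frame']
cv2.imwrite('pics/w9.png',cv2.resize(f[140:260,220:360,::-1],None,fx=5,fy=5))
E
```

```text
t 28.6 tcp [0.4632 0.0253 0.1957] q [-0.089  0.289  1.961  0.002  0.895  0.13 ] f [-0.3  0.5 -1.6] open 0.0079
[[ 0.976 -0.218 -0.003]
 [-0.218 -0.976  0.001]
 [-0.003 -0.001 -1.   ]]
shift cm [ 4.53 -0.77  4.55]
yaw now -12.58 turn rad -0.014
time: 29.48
tool_pos: [0.5099, 0.0221, 0.1472]
orientation: [-3.123, 0.331, 0.008]
ft_force: [0.5, -0.3, -2.0]
opening: 0.0078
t 29.48 tcp [0.5099 0.0221 0.1472] q [-8.70e-02  4.19e-01  1.91e+00  1.00e-03  8.18e-01  1.24e-01] f [ 0.5 -0.3 -2. ] open 0.0078
[[ 0.978 -0.21  -0.005]
 [-0.21  -0.978  0.001]
 [-0.005 -0.    -1.   ]]
shift cm [-0.1  -0.06  1.48]
yaw now -12.1 turn rad -0.005
```

View pics/w9.png

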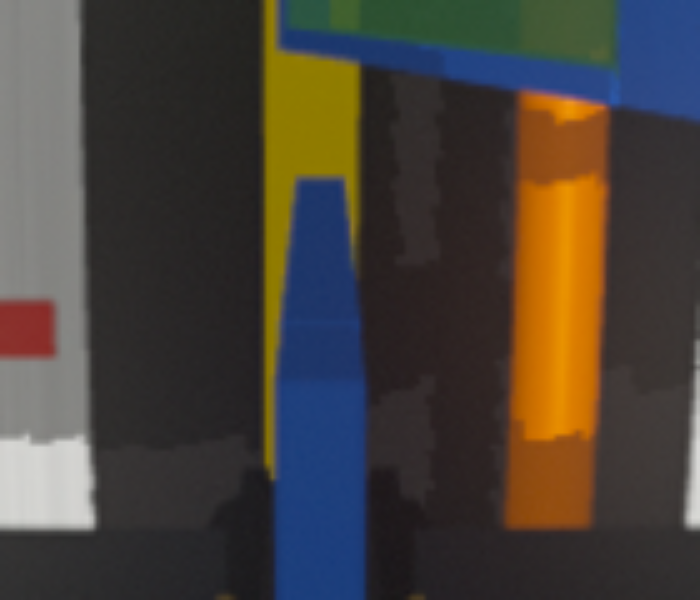

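```bash
python3 -m pendant '[[1,[-0.15,0,0.5],0],[1,[0,0,0.5],0],[1,[0,0,0.25],0],[1,[0,0,0.1],0],[1,[0,0,0],0],[1,[0,0,0.2],0],[1,[0,0,0],0]]';python3 to.py 0.509 0.023 0.1324 -11.8
python3 - <<'E'
from h import *
c=vision.camera('wrist');f=c['frame']
cv2.imwrite('pics/w10.png',cv2.resize(f[140:260,220:360,::-1],None,fx=5,fy=5))
E
```

```text
time: 30.4
tool_pos: [0.5087, 0.0226, 0.1325]
orientation: [-3.123, 0.331, 0.003]
ft_force: [0.5, 0.1, -2.7]
opening: 0.0074
t 30.4 tcp [0.5087 0.0226 0.1325] q [-8.600e-02  4.380e-01  1.929e+00  1.000e-03  7.770e-01  1.240e-01] f [ 0.5  0.1 -2.7] open 0.0074
[[ 0.978 -0.209 -0.002]
 [-0.209 -0.978  0.001]
 [-0.002 -0.001 -1.   ]]
shift cm [ 0.02 -0.05  0.01]
yaw now -12.09 turn rad -0.005
```

View pics/w10.png

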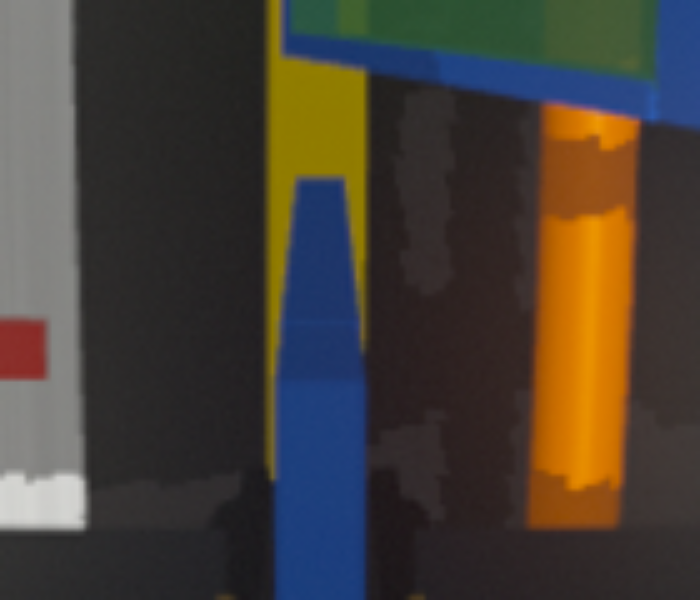

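```bash
python3 -m pendant '[[1,[-0.05,0,0.1],0],[0.83,[0,0,0],0],[0.81,[0,0,-0.1],0],[0.8,[0,0,0],0],[0.8,[0.3,0,0],0],[0.8,[0.3,0,0],0],[0.8,[0.3,0,0],0],[0.79,[0.3,0,0],0],[0.78,[0.3,0,0],0],[0.77,[0.3,0,0],0],[0.76,[0.3,0,0],0],[0.75,[0.3,0,0],0]]';python3 to.py 0.547 0.0146 0.1325 -11.7
```

```text
time: 31.95
tool_pos: [0.5341, 0.0172, 0.1332]
orientation: [-3.123, 0.331, 0.0]
ft_force: [0.5, -1.1, -0.3]
opening: 0.0235
t 31.95 tcp [0.5341 0.0172 0.1332] q [-9.20e-02  4.66e-01  1.87e+00  1.00e-03  8.06e-01  1.18e-01] f [ 0.5 -1.1 -0.3] open 0.0235
[[ 0.978 -0.209  0.   ]
 [-0.209 -0.978  0.001]
 [-0.    -0.001 -1.   ]]
shift cm [ 1.31 -0.02  0.07]
yaw now -12.09 turn rad -0.007
```

```bash
python3 -m pendant '[[0.75,[0.3,0,0],0],[0.75,[0.3,0,0],0],[0.75,[0.3,0,0],0],[0.75,[0.3,0,0],0],[0.74,[0.2,0,0],0],[0.72,[0,0,0],0],[0.65,[0,0,0],0],[0.58,[0,0,0],0],[0.58,[0,0,-1],0],[0.58,[0,0,-2],0],[0.58,[0,0,-3],0],[0.58,[0,0,0],0]]';python3 to.py 0.606 -0.3565 0.2 -12.5
python3 - <<'E'
from h import *
c=vision.camera('side');p=proj(c,[.524,.08,.08])[0].astype(int);f=c['frame']
cv2.imwrite('pics/s9.png',cv2.resize(f[p[1]-50:p[1]+50,p[0]-60:p[0]+60,::-1],None,fx=6,fy=6))
E
```

```text
time: 33.45
tool_pos: [0.5488, 0.014, 0.1966]
orientation: [-3.123, 0.331, -0.0]
ft_force: [-0.5, 0.3, -0.3]
opening: 0.04
t 33.45 tcp [0.5488 0.014  0.1966] q [-9.500e-02  4.030e-01  1.768e+00  1.000e-03  9.700e-01  1.150e-01] f [-0.5  0.3 -0.3] open 0.04
[[ 0.978 -0.209  0.   ]
 [-0.209 -0.978  0.001]
 [ 0.    -0.001 -1.   ]]
shift cm [13.35 35.03 -0.36]
yaw now -12.08 turn rad 0.007
```

View pics/s9.png

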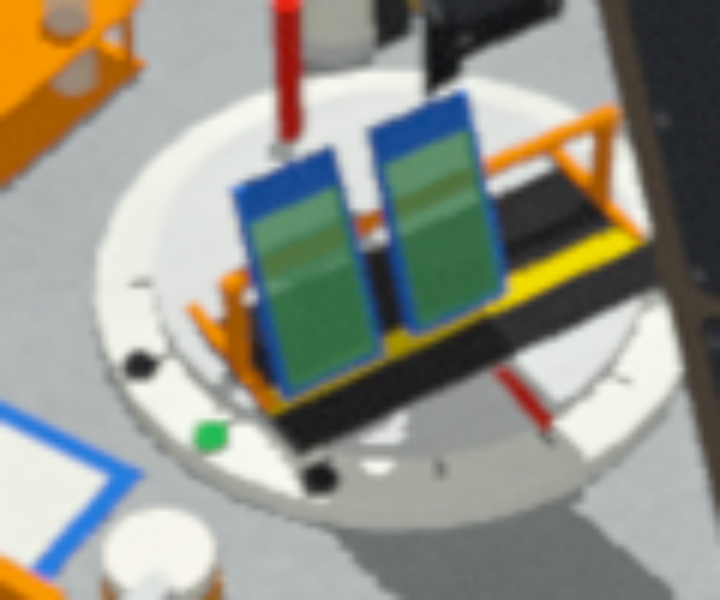

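```bash
python3 -m pendant '[[0.58,[1,2,-0.5],0],[0.58,[1.5,4,0],0],[0.58,[1.7,4.5,0],0],[0.58,[1.7,4.5,0],0],[0.58,[1.7,4.5,0],0],[0.58,[1.7,4.5,0],0],[0.58,[1.7,4,0],0],[0.58,[1,2.5,0],0],[0.58,[0.3,1,0],0],[0.58,[0,0,0],0],[0.58,[0,0,0],0]]';python3 to.py 0.606 -0.357 0.2 -12.5
```

```text
time: 34.88
tool_pos: [0.6005, -0.327, 0.1898]
orientation: [-3.118, 0.326, 0.024]
ft_force: [-0.2, 0.4, -0.6]
opening: 0.0398
t 34.88 tcp [ 0.6005 -0.327   0.1898] q [-0.594  0.605  1.416 -0.002  1.137 -0.385] f [-0.2  0.4 -0.6] open 0.0398
[[ 0.978 -0.207 -0.014]
 [-0.207 -0.978  0.008]
 [-0.016 -0.005 -1.   ]]
shift cm [ 1.14  2.82 -1.05]
yaw now -11.94 turn rad 0.01
```

```bash
python3 -m pendant '[[0.58,[0.5,1.3,0],0.01],[0.58,[0.5,1.2,0],0],[0.58,[0,0,0],0],[0.58,[0,0,0],0]]';python3 to.py 0.607 -0.357 0.102 -12.5
python3 - <<'E'
from h import *
c=vision.camera('wrist'); save(c,'w11.png')
E
```

```text
time: 35.38
tool_pos: [0.6058, -0.3538, 0.1901]
orientation: [-3.117, 0.34, 0.023]
ft_force: [0.0, -0.6, 0.3]
opening: 0.0399
t 35.38 tcp [ 0.6058 -0.3538  0.1901] q [-0.622  0.631  1.365 -0.002  1.161 -0.404] f [ 0.  -0.6  0.3] open 0.0399
[[ 0.976 -0.216 -0.014]
 [-0.216 -0.976  0.007]
 [-0.015 -0.004 -1.   ]]
shift cm [0.32 0.32 8.81]
yaw now -12.46 turn rad 0.001
```

View pics/w11.png

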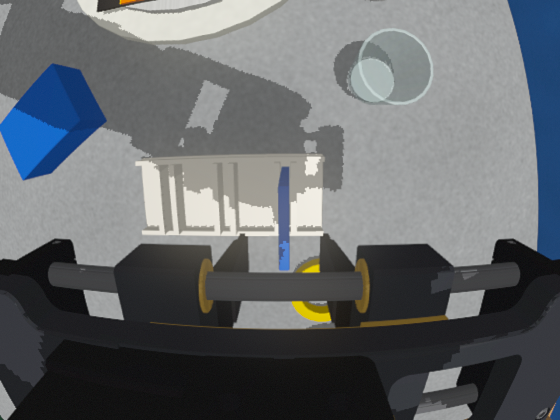

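```bash
python3 -m pendant '[[0.58,[0,0,2],0],[0.58,[0,0.1,2.5],0],[0.58,[0.1,0.1,2],0],[0.58,[0.1,0,1.2],0],[0.58,[0,0,0.6],0],[0.58,[0,0,0.4],0],[0.58,[0,0,0],0],[0.58,[0,0,0],0]]';python3 to.py 0.607 -0.357 0.102 -12.5
python3 - <<'E'
from h import *
c=vision.camera('wrist'); save(c,'w12.png')
E
```

```text
time: 36.42
tool_pos: [0.6071, -0.3549, 0.1031]
orientation: [-3.119, 0.339, 0.017]
ft_force: [0.7, -0.5, 0.2]
opening: 0.0398
t 36.42 tcp [ 0.6071 -0.3549  0.1031] q [-0.622  0.717  1.443 -0.002  0.994 -0.405] f [ 0.7 -0.5  0.2] open 0.0398
[[ 0.977 -0.215 -0.011]
 [-0.215 -0.977  0.005]
 [-0.011 -0.003 -1.   ]]
shift cm [0.03 0.21 0.11]
yaw now -12.39 turn rad 0.002
```

View pics/w12.png

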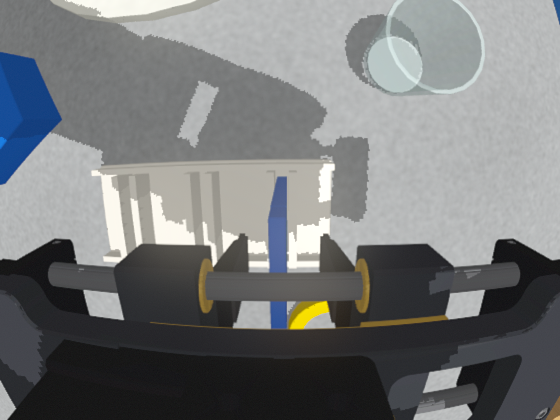

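```bash
python3 -m pendant '[[1,[0,0,0],0],[1,[0,0,0],0],[1,[0,0,0],0],[1,[0,0,0],0],[1,[0,0,0],0],[1,[0,0,0],0]]';python3 to.py 0.447 -0.047 0.19 -12; python3 -m pendant '[[1,[0,0,-1],0],[1,[0,0,-2],0],[1,[0,0,-2.5],0],[1,[-1,0,-2],0],[1,[-3,-0.5,-0.5],0],[1,[-3.5,-1,0],0],[1,[-3.5,-1.5,0],0],[1,[-3.5,-2,0],0],[1,[-3,-2.5,0],0],[1,[-2,-2.5,0],0],[1,[-1,-2.5,0],0],[1,[-0.3,-2,0],0]]';python3 to.py 0.447 -0.047 0.19 -12
```

```text
time: 37.22
tool_pos: [0.607, -0.355, 0.1038]
orientation: [-3.12, 0.338, 0.017]
ft_force: [-0.0, 0.3, 0.5]
opening: 0.0077
t 37.23 tcp [ 0.607  -0.355   0.1038] q [-0.622  0.716  1.443 -0.003  0.994 -0.405] f [-0.   0.3  0.5] open 0.0077
[[ 0.977 -0.214 -0.01 ]
 [-0.214 -0.977  0.005]
 [-0.011 -0.002 -1.   ]]
shift cm [-22.33 -26.68  -8.3 ]
yaw now -12.38 turn rad -0.007
time: 38.72
tool_pos: [0.4253, -0.1631, 0.1941]
orientation: [-3.12, 0.344, 0.012]
ft_force: [0.3, 0.7, -0.9]
opening: 0.0079
t 38.73 tcp [ 0.4253 -0.1631  0.1941] q [-5.110e-01  2.810e-01  1.978e+00 -1.000e-03  8.900e-01 -2.910e-01] f [ 0.3  0.7 -0.9] open 0.0079
[[ 0.976 -0.218 -0.007]
 [-0.218 -0.976  0.003]
 [-0.008 -0.001 -1.   ]]
shift cm [ -0.4  -11.8    0.43]
yaw now -12.58 turn rad -0.01
```

```bash
python3 -m pendant '[[1,[-0.2,-2.5,0],-0.01],[1,[-0.2,-3,0],0],[1,[0,-2.5,0],0],[1,[0,-2,0],0],[1,[0,-1,0],0],[1,[0,0,0],0],[1,[0,0,0],0]]';python3 to.py 0.4925 -0.057 0.149 -12
```

```text
time: 39.6
tool_pos: [0.4416, -0.0506, 0.1976]
orientation: [-3.123, 0.327, 0.005]
ft_force: [0.2, -0.1, -1.9]
opening: 0.0078
t 39.6 tcp [ 0.4416 -0.0506  0.1976] q [-2.63e-01  2.59e-01  2.00e+00  1.00e-03  8.86e-01 -5.50e-02] f [ 0.2 -0.1 -1.9] open 0.0078
[[ 0.978 -0.207 -0.003]
 [-0.207 -0.978  0.002]
 [-0.004 -0.001 -1.   ]]
shift cm [ 5.13 -0.43  4.85]
yaw now -11.95 turn rad 0.001
```

```bash
python3 -m pendant '[[1,[0.8,-0.2,1],0],[1,[1.3,-0.2,1],0],[1,[1.4,0,1],0],[1,[1.2,0,1],0],[1,[0.4,0,0.5],0],[1,[0,0,0],0],[1,[0,0,0],0]]';python3 to.py 0.4925 -0.057 0.1338 -12
python3 - <<'E'
from h import *
c=vision.camera('wrist');f=c['frame']
cv2.imwrite('pics/w13.png',cv2.resize(f[140:260,220:360,::-1],None,fx=5,fy=5))
E
```

```text
time: 40.48
tool_pos: [0.4958, -0.0591, 0.1478]
orientation: [-3.123, 0.33, 0.009]
ft_force: [0.4, -0.0, -1.3]
opening: 0.0079
t 40.48 tcp [ 0.4958 -0.0591  0.1478] q [-2.510e-01  4.040e-01  1.935e+00  1.000e-03  8.080e-01 -4.100e-02] f [ 0.4 -0.  -1.3] open 0.0079
[[ 0.978 -0.209 -0.005]
 [-0.209 -0.978  0.002]
 [-0.006 -0.001 -1.   ]]
shift cm [-0.36 -0.14  1.41]
yaw now -12.06 turn rad -0.001
```

View pics/w13.png

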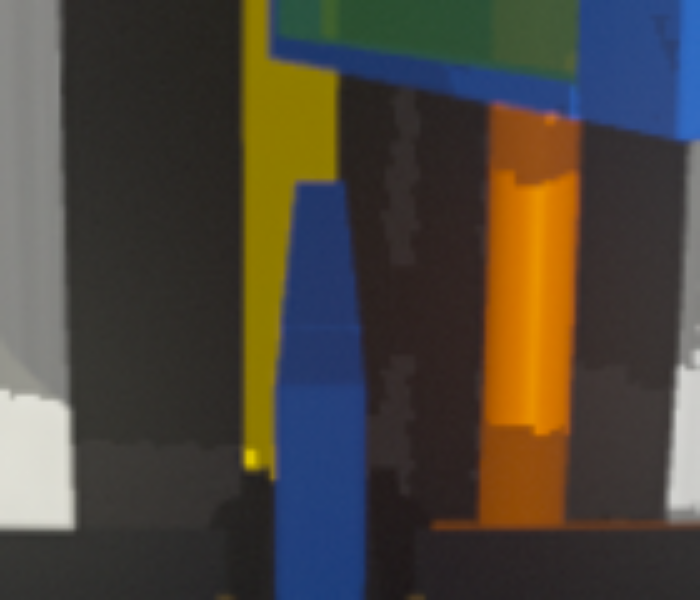

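```bash
python3 -m pendant '[[1,[-0.45,-0.1,0.3],0],[1,[0,0,0.4],0],[1,[0,0,0.3],0],[1,[0,0,0.1],0],[1,[0,0,0],0],[1,[0,0,0],0]]';python3 to.py 0.4925 -0.057 0.1338 -12
python3 - <<'E'
from h import *
c=vision.camera('wrist');f=c['frame']
cv2.imwrite('pics/w14.png',cv2.resize(f[140:260,220:360,::-1],None,fx=5,fy=5))
E
```

```text
time: 41.28
tool_pos: [0.491, -0.057, 0.137]
orientation: [-3.123, 0.33, 0.006]
ft_force: [-0.9, -0.5, -1.7]
opening: 0.008
t 41.27 tcp [ 0.491 -0.057  0.137] q [-2.500e-01  4.140e-01  1.958e+00  1.000e-03  7.740e-01 -4.000e-02] f [-0.9 -0.5 -1.7] open 0.008
[[ 0.978 -0.209 -0.004]
 [-0.209 -0.978  0.002]
 [-0.004 -0.001 -1.   ]]
shift cm [ 0.15 -0.03  0.32]
yaw now -12.06 turn rad -0.001
```

View pics/w14.png

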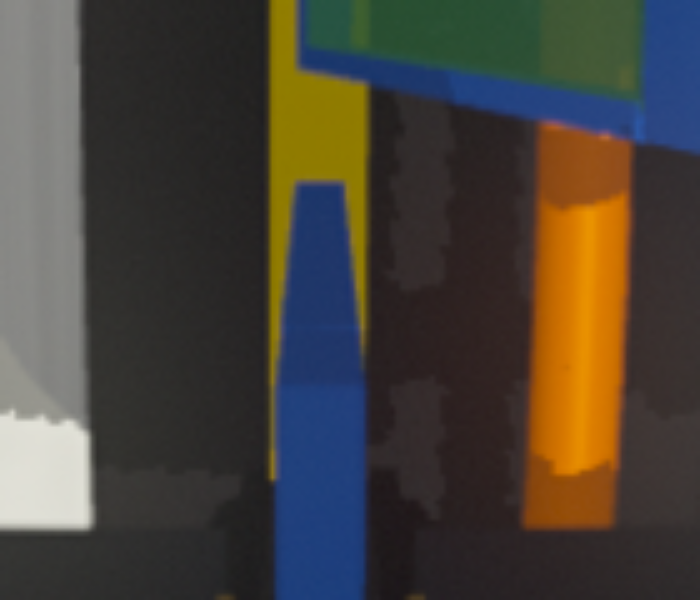

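```bash
python3 -m pendant '[[1,[0,0,0.2],0],[1,[0,0,0.15],0],[1,[0,0,0],0],[1,[0,0,0.15],0],[1,[0,0,0],0]]';python3 to.py 0.4925 -0.057 0.1338 -12
```

```text
time: 41.95
tool_pos: [0.492, -0.0577, 0.134]
orientation: [3.124, -0.329, -0.001]
ft_force: [-0.1, 0.5, -1.4]
opening: 0.008
t 41.95 tcp [ 0.492  -0.0577  0.134 ] q [-0.25   0.418  1.961 -0.     0.763 -0.04 ] f [-0.1  0.5 -1.4] open 0.008
[[ 0.978 -0.208 -0.001]
 [-0.208 -0.978 -0.   ]
 [-0.001  0.    -1.   ]]
shift cm [ 0.04 -0.08  0.02]
yaw now -12.02 turn rad -0.0
```

```bash
python3 -m pendant '[[0.83,[0,0,0],0],[0.81,[0,0,-0.1],0],[0.8,[0,0,0],0],[0.8,[0.3,0,0],0],[0.8,[0.3,0,0],0],[0.8,[0.3,0,0],0],[0.79,[0.3,0,0],0],[0.78,[0.3,0,0],0],[0.77,[0.3,0,0],0],[0.76,[0.3,0,0],0],[0.75,[0.3,0,0],0]]';python3 to.py 0.5305 -0.0654 0.134 -11.7
```

```text
time: 43.32
tool_pos: [0.5173, -0.0629, 0.1346]
orientation: [-3.124, 0.329, 0.001]
ft_force: [-0.2, 0.1, -0.6]
opening: 0.0237
t 43.33 tcp [ 0.5173 -0.0629  0.1346] q [-0.248  0.448  1.9   -0.     0.794 -0.038] f [-0.2  0.1 -0.6] open 0.0237
[[ 0.978 -0.208 -0.001]
 [-0.208 -0.978  0.   ]
 [-0.001 -0.    -1.   ]]
shift cm [ 1.35 -0.04  0.05]
yaw now -12.03 turn rad -0.006
```

```bash
python3 -m pendant '[[0.75,[0.3,0,0],0],[0.75,[0.3,0,0],0],[0.75,[0.3,0,0],0],[0.75,[0.3,0,0],0],[0.74,[0.2,0,0],0],[0.72,[0,0,0],0],[0.65,[0,0,0],0],[0.58,[0,0,0],0],[0.58,[0,0,-1],0],[0.58,[0,0,-2],0],[0.58,[0,0,-3],0],[0.58,[0,0,0],0]]';python3 to.py 0.686 -0.014 0.2 -102
python3 - <<'E'
from h import *
c=vision.camera('side');p=proj(c,[.524,.03,.08])[0].astype(int);f=c['frame']
cv2.imwrite('pics/s10.png',cv2.resize(f[p[1]-50:p[1]+50,p[0]-60:p[0]+60,::-1],None,fx=6,fy=6))
c=vision.camera('scene');p=proj(c,[.524,.03,.08])[0].astype(int);f=c['frame']
cv2.imwrite('pics/sc10.png',cv2.resize(f[p[1]-50:p[1]+50,p[0]-60:p[0]+60,::-1],None,fx=6,fy=6))
E
```

```text
time: 44.82
tool_pos: [0.532, -0.066, 0.198]
orientation: [-3.124, 0.329, 0.001]
ft_force: [-0.9, 0.1, -0.8]
opening: 0.04
t 44.83 tcp [ 0.532 -0.066  0.198] q [-0.247  0.384  1.797 -0.     0.961 -0.037] f [-0.9  0.1 -0.8] open 0.04
[[ 0.978 -0.208 -0.   ]
 [-0.208 -0.978  0.   ]
 [-0.     0.    -1.   ]]
shift cm [13.98 -8.3  -0.21]
yaw now -12.03 turn rad 1.57
```

View pics/s10.png

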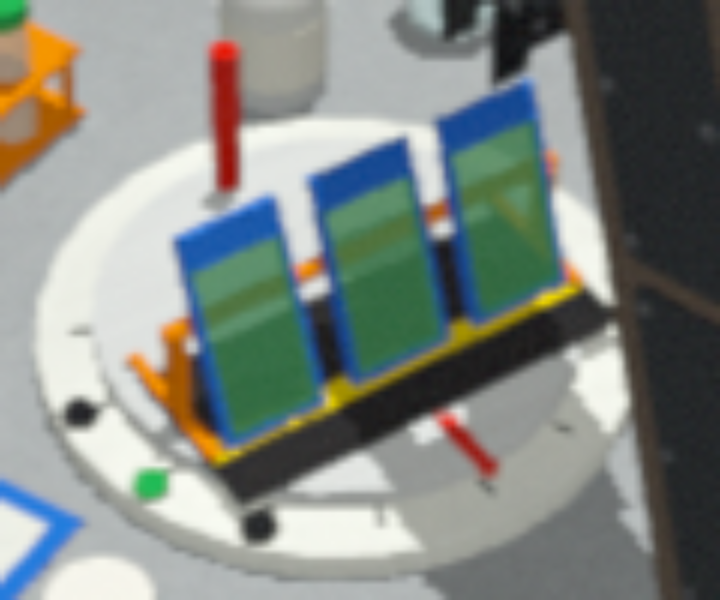

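View pics/sc10.png

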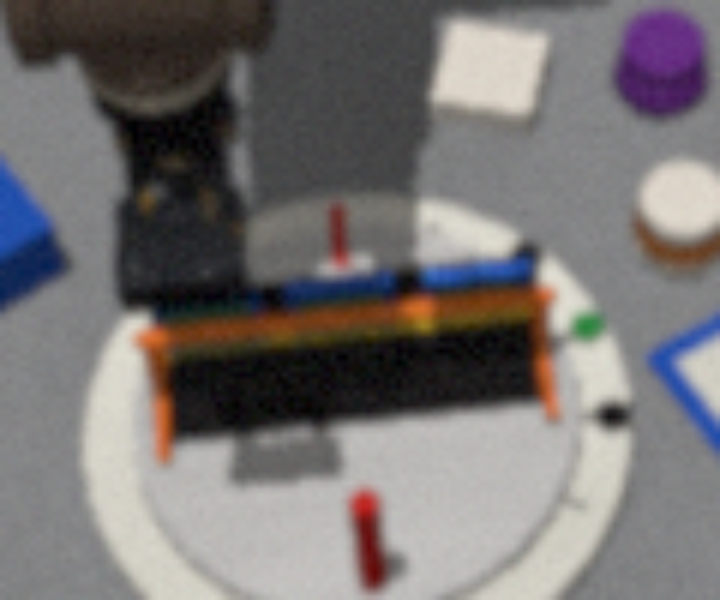

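```bash
python3 -m pendant '[[0.65,[2,-1.2,-0.3],0],[0.65,[3,-1.8,0],0],[0.65,[3,-1.8,0],0],[0.65,[3,-1.8,0],0],[0.65,[2,-1.2,0],0],[0.65,[0.5,-0.3,0],0],[0.65,[0,0,0],-0.175],[0.65,[0,0,0],-0.175],[0.65,[0,0,0],-0.175],[0.65,[0,0,0],-0.175],[0.65,[0,0,0],-0.175],[0.65,[0,0,0],-0.175]]';python3 to.py 0.684 -0.0135 0.2 78.3; python3 -m pendant '[[0.65,[0,0,0],-0.175],[0.65,[0,0,0],-0.175],[0.65,[0,0,0],0],[0.65,[0,0,0],0]]';python3 to.py 0.684 -0.0135 0.2 78.3
python3 - <<'E'
from h import *
c=vision.camera('wrist'); save(c,'w15.png')
E
```

```text
time: 46.42
tool_pos: [0.6762, -0.0145, 0.1867]
orientation: [-2.837, -1.32, 0.031]
ft_force: [-0.7, -0.9, 0.5]
opening: 0.0333
t 46.42 tcp [ 0.6762 -0.0145  0.1867] q [-0.119  0.6    1.435  0.     1.13  -0.99 ] f [-0.7 -0.9  0.5] open 0.0333
[[ 0.644  0.765 -0.023]
 [ 0.765 -0.644  0.003]
 [-0.013 -0.02  -1.   ]]
shift cm [ 0.56  0.5  -1.35]
yaw now 49.9 turn rad -0.496
time: 46.92
tool_pos: [0.673, -0.0156, 0.1848]
orientation: [-2.553, -1.798, 0.033]
ft_force: [-0.5, 0.2, 0.2]
opening: 0.0337
t 46.92 tcp [ 0.673  -0.0156  0.1848] q [-0.121  0.599  1.442 -0.     1.128 -1.348] f [-0.5  0.2  0.2] open 0.0337
[[ 0.337  0.941 -0.028]
 [ 0.941 -0.337  0.003]
 [-0.006 -0.027 -1.   ]]
shift cm [ 0.56  0.92 -1.55]
yaw now 70.31 turn rad -0.14
```

View pics/w15.png

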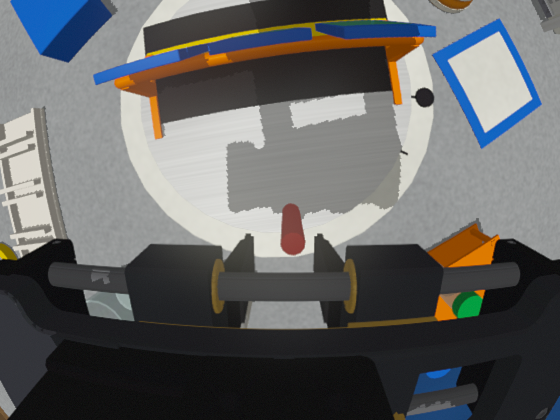

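```bash
python3 -m pendant '[[0.65,[0.5,0.8,0],-0.13],[0.65,[0,0,0],0],[0.65,[0,0,0],0]]';python3 to.py 0.684 -0.0135 0.103 78.3
python3 - <<'E'
from meas import *
D=meas(['rack_post'],n=3); print(near(D,'rack_post',np.array([.684,-.0135,.122])))
E
```

```text
time: 47.35
tool_pos: [0.6818, -0.0137, 0.1843]
orientation: [-2.436, -1.951, 0.031]
ft_force: [0.6, 0.2, 0.1]
opening: 0.0333
t 47.35 tcp [ 0.6818 -0.0137  0.1843] q [-0.117  0.612  1.418  0.     1.14  -1.468] f [0.6 0.2 0.1] open 0.0333
[[ 0.218  0.976 -0.029]
 [ 0.976 -0.218  0.003]
 [-0.003 -0.029 -1.   ]]
shift cm [0.09 0.44 8.12]
yaw now 77.41 turn rad -0.016
rack_post scene 3 [ 0.6843 -0.014   0.1255] [0.0014 0.0006 0.0009]
rack_post side 3 [ 0.6794 -0.0129  0.1231] [0.0018 0.0008 0.0013]
[ 0.68185    -0.01346667  0.12428333]
```

```bash
python3 -m pendant '[[0.65,[0,0.1,1.5],0],[0.65,[0,0.1,2],0],[0.65,[0,0.1,2],0],[0.65,[0,0,1.5],0],[0.65,[0,0,0.5],0],[0.65,[0,0,0],0],[0.65,[0,0,0],0]]';python3 to.py 0.683 -0.0135 0.103 78.3
python3 - <<'E'
from h import *
c=vision.camera('wrist'); save(c,'w16.png')
E
```

```text
time: 48.82
tool_pos: [0.6825, -0.0141, 0.104]
orientation: [-2.432, -1.955, 0.032]
ft_force: [0.0, 0.2, -0.1]
opening: 0.0331
t 48.83 tcp [ 0.6825 -0.0141  0.104 ] q [-0.117  0.695  1.488  0.     0.988 -1.472] f [ 0.   0.2 -0.1] open 0.0331
[[ 0.215  0.976 -0.029]
 [ 0.977 -0.215  0.004]
 [-0.003 -0.029 -1.   ]]
shift cm [0.07 0.04 0.1 ]
yaw now 77.6 turn rad -0.012
```

View pics/w16.png

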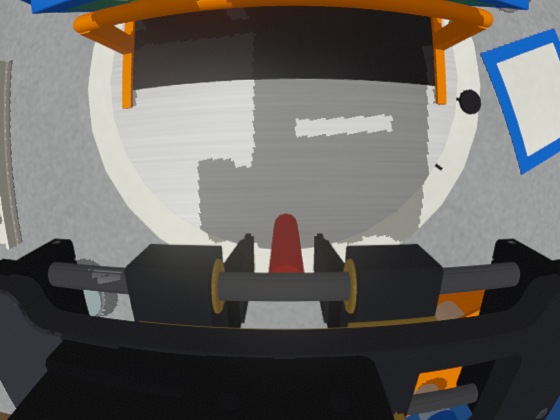

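```bash
cat > arc.py <<'E'
from h import *
o,Rm=state(); g=o['tool_pos']-0.019*Rm[:,2]
v=g[:2]-np.array([.5663,.0110]); a=np.degrees(np.arctan2(v[1],v[0])); yaw=np.degrees(np.arctan2(Rm[1,0],Rm[0,0]))
print('grip angle',round(a,2),'turned cw',round(-11.74-a,2),'radius',round(np.hypot(*v),4),'yaw-tangent',round(yaw-a-90,2))
E
python3 -m pendant '[[1,[0,0,0],0],[1,[0,0,0],0],[1,[0,0,0],0],[1,[0,0,0],0]]' 15; python3 arc.py;  python3 -m pendant '[[1,[-0.5,-0.01,0],0.042],[1,[-0.5,-0.01,0],0.042],[1,[-0.5,-0.01,0],0.042],[1,[-0.5,-0.01,0],0.042]]'; python3 arc.py
```

```text
time: 49.38
tool_pos: [0.6829, -0.014, 0.1051]
orientation: [-2.433, -1.956, 0.03]
ft_force: [-0.1, 0.3, -1.6]
opening: 0.0174
t 49.38 tcp [ 0.6829 -0.014   0.1051] q [-0.117  0.694  1.487  0.     0.988 -1.472] f [-0.1  0.3 -1.6] open 0.0174
[[ 0.215  0.976 -0.027]
 [ 0.977 -0.215  0.004]
 [-0.002 -0.028 -1.   ]]
grip angle -12.09 turned cw 0.35 radius 0.1198 yaw-tangent -0.32
time: 49.88
tool_pos: [0.6768, -0.0338, 0.1051]
orientation: [-2.6, -1.73, 0.031]
ft_force: [0.6, 1.5, -1.4]
opening: 0.0176
t 49.88 tcp [ 0.6768 -0.0338  0.1051] q [-1.470e-01  6.870e-01  1.503e+00  1.000e-03  9.790e-01 -1.322e+00] f [ 0.6  1.5 -1.4] open 0.0176
[[ 0.386  0.922 -0.027]
 [ 0.922 -0.386  0.004]
 [-0.006 -0.027 -1.   ]]
grip angle -21.99 turned cw 10.25 radius 0.1198 yaw-tangent -0.71
```

Tracking well. Continue.

```bash
python3 -m pendant '[[1,[-0.5,-0.01,0],0.042],[1,[-0.5,-0.01,0],0.042],[1,[-0.5,-0.01,0],0.042],[1,[-0.5,-0.01,0],0.042],[1,[-0.5,-0.01,0],0.042],[1,[-0.5,-0.01,0],0.042],[1,[-0.5,-0.01,0],0.042],[1,[-0.5,-0.01,0],0.042]]'; python3 arc.py
python3 - <<'E'
from h import *
c=vision.camera('side');f=c['frame'];p=proj(c,[.566,.011,.08])[0].astype(int)
cv2.imwrite('pics/s11.png',cv2.resize(f[p[1]-65:p[1]+65,p[0]-75:p[0]+75,::-1],None,fx=4.5,fy=4.5))
E
```

```text
time: 50.88
tool_pos: [0.653, -0.071, 0.1051]
orientation: [-2.873, -1.228, 0.037]
ft_force: [0.8, 2.2, -2.2]
opening: 0.0179
t 50.88 tcp [ 0.653  -0.071   0.1051] q [-2.090e-01  6.610e-01  1.560e+00  1.000e-03  9.500e-01 -1.017e+00] f [ 0.8  2.2 -2.2] open 0.0179
[[ 0.691  0.723 -0.028]
 [ 0.723 -0.691  0.006]
 [-0.015 -0.025 -1.   ]]
grip angle -43.27 turned cw 31.53 radius 0.1198 yaw-tangent -0.43
```

View pics/s11.png

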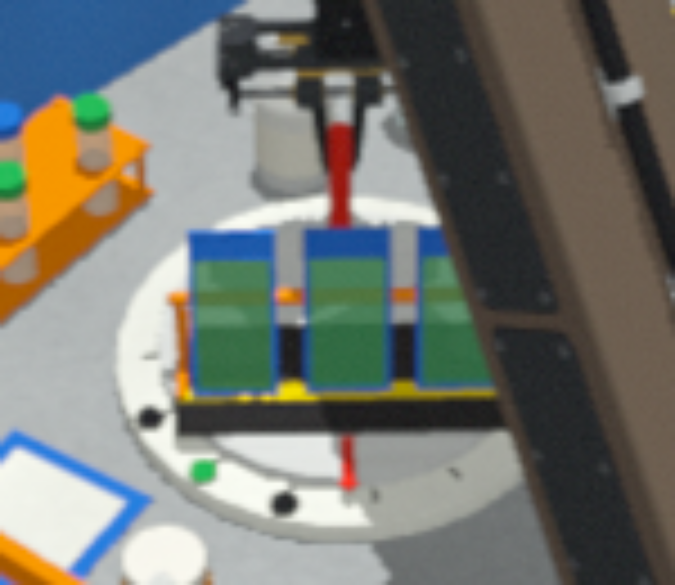

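```bash
python3 -m pendant '[[1,[-0.5,-0.01,0],0.042],[1,[-0.5,-0.01,0],0.042],[1,[-0.5,-0.01,0],0.042],[1,[-0.5,-0.01,0],0.042],[1,[-0.5,-0.01,0],0.042],[1,[-0.5,-0.01,0],0.042],[1,[-0.5,-0.01,0],0.042],[1,[-0.5,-0.01,0],0.042],[1,[-0.5,-0.01,0],0.042],[1,[-0.5,-0.01,0],0.042],[1,[-0.5,-0.01,0],0.042]]'; python3 arc.py
```

```text
time: 52.3
tool_pos: [0.6034, -0.1023, 0.1051]
orientation: [-3.089, -0.49, 0.045]
ft_force: [-0.4, 1.6, -3.1]
opening: 0.0181
t 52.3 tcp [ 0.6034 -0.1023  0.1051] q [-0.276  0.607  1.678 -0.     0.888 -0.591] f [-0.4  1.6 -3.1] open 0.0181
[[ 0.95   0.309 -0.03 ]
 [ 0.31  -0.951  0.009]
 [-0.026 -0.018 -1.   ]]
grip angle -71.66 turned cw 59.92 radius 0.1196 yaw-tangent -0.3
```

```bash
python3 -m pendant '[[1,[-0.5,-0.01,0],0.042],[1,[-0.5,-0.01,0],0.042],[1,[-0.5,-0.01,0],0.042],[1,[-0.5,-0.01,0],0.042],[1,[-0.2,0,0],0.02],[1,[0,0,0],0],[1,[0,0,0],0]]'; python3 arc.py
python3 - <<'E'
from h import *
c=vision.camera('side');f=c['frame'];p=proj(c,[.566,.011,.08])[0].astype(int)
cv2.imwrite('pics/s12.png',cv2.resize(f[p[1]-65:p[1]+65,p[0]-75:p[0]+75,::-1],None,fx=4.5,fy=4.5))
E
```

```text
time: 53.18
tool_pos: [0.5792, -0.1075, 0.1052]
orientation: [-3.124, -0.18, 0.052]
ft_force: [-0.7, 2.9, -2.9]
opening: 0.0182
t 53.17 tcp [ 0.5792 -0.1075  0.1052] q [-2.950e-01  5.810e-01  1.735e+00 -1.000e-03  8.610e-01 -4.100e-01] f [-0.7  2.9 -2.9] open 0.0182
[[ 0.993  0.115 -0.034]
 [ 0.115 -0.993  0.01 ]
 [-0.032 -0.013 -0.999]]
grip angle -83.48 turned cw 71.74 radius 0.1195 yaw-tangent 0.08
```

View pics/s12.png

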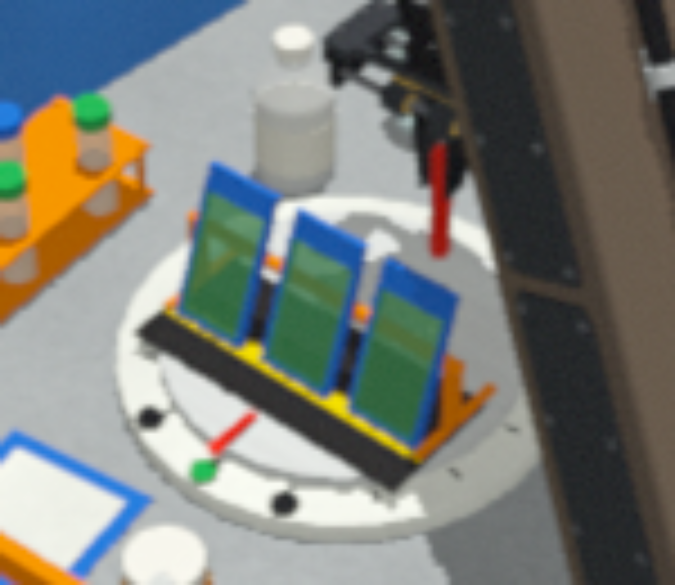

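```bash
python3 -m pendant '[[0.9,[0,0,0],0],[0.8,[0,0,0],0],[0.7,[0,0,0],0],[0.7,[0,0,0],0],[0.7,[0,0,-1],0],[0.7,[0,0,-2],0],[0.7,[0,0,-3],0],[0.7,[0,0,-3],0],[0.7,[0,0,-1],0],[0.7,[0,0,0],0]]'; python3 arc.py
python3 - <<'E'
from meas import *
c=vision.camera('scene'); save(c,'sc13.png'); d=vision.camera('side'); save(d,'sd13.png')
def back(c,u,z):
    K=np.array([[c['fx'],0,c['cx']],[0,c['fy'],c['cy']],[0,0,1.]]);Rc=R.from_rotvec(c['rvec']).as_matrix();C=-Rc.T@np.array(c['tvec'])
    r=Rc.T@np.linalg.inv(K)@[*u,1]; return C+r*((z-C[2])/r[2])
for c,a,b in((c,(334,161.6),(349,182.4)),(d,(204.9,253.2),(235.1,273.5))):
    A,B=back(c,a,.205),back(c,b,.205); v=A-B; print(A,B,np.degrees(np.arctan2(v[1],v[0])),np.linalg.norm(v))
for nm,cc in(('scene',vision.camera('scene')),('side',vision.camera('side'))):
    print(nm,[(np.round(x['xyz'],3),round(x['conf'],2)) for x in vision.landmark_of('rack_pointer',cc)[:1]])
D=meas(['jar_mid','sash_grip'],n=2); near(D,'jar_mid',np.array([.478,.29,.025]),.08); near(D,'sash_grip',np.array([.449,.4,.2]))
E
```

```text
time: 54.48
tool_pos: [0.5833, -0.1095, 0.211]
orientation: [-3.127, -0.181, 0.048]
ft_force: [-0.1, 1.0, -0.5]
opening: 0.0287
t 54.48 tcp [ 0.5833 -0.1095  0.211 ] q [-0.296  0.462  1.621 -0.002  1.09  -0.41 ] f [-0.1  1.  -0.5] open 0.0287
[[ 0.993  0.115 -0.031]
 [ 0.116 -0.993  0.007]
 [-0.03  -0.011 -0.999]]
grip angle -81.7 turned cw 69.96 radius 0.1219 yaw-tangent -1.66
[0.39622028 0.39434158 0.205     ] [0.50765221 0.4074926  0.205     ] -173.26917892074223 0.11220527856701767
[0.50516387 0.40822447 0.205     ] [0.39200788 0.39439185 0.205     ] 6.969472033404593 0.11399833460451979
scene [(array([0.552, 0.171, 0.026]), 0.96)]
side [(array([0.544, 0.174, 0.025]), 0.61)]
jar_mid scene 2 [0.4927 0.2602 0.0285] [0.0005 0.0007 0.0004]
jar_mid side 2 [0.4928 0.26   0.0243] [0.0013 0.0003 0.0006]
sash_grip scene 2 [0.4496 0.4007 0.201 ] [0.0005 0.0003 0.0006]
sash_grip side 2 [0.4495 0.3996 0.2026] [0.0009 0.002  0.0011]
```

View pics/sd13.png

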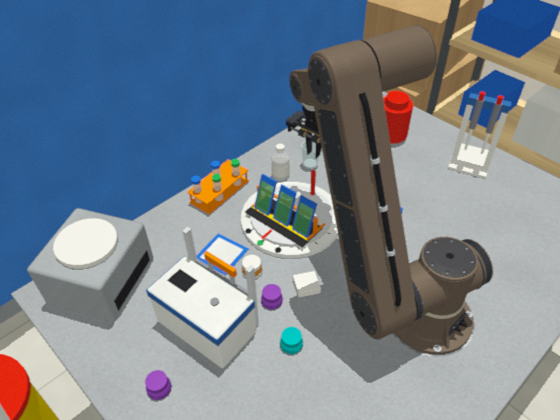

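```bash
python3 -m pendant '[[0.7,[-0.4,-2.5,0],0],[0.7,[-0.5,-4,0],0],[0.7,[-0.5,-4.5,0],0],[0.7,[-0.5,-4.5,0],0],[0.5,[-0.5,-4.5,0],0],[0.3,[-0.5,-4.5,0],0],[0.1,[-0.5,-4.5,0],0],[0,[-0.5,-4,0],0],[0,[-0.3,-3,0],0],[0,[-0.1,-1,0],0],[0,[0,0,0],0],[0,[0,0,0],0]]'; python3 to.py 0.493 0.26 0.2 7
python3 - <<'E'
from h import *
c=vision.camera('wrist'); save(c,'w17.png')
c=vision.camera('side'); print([(np.round(x['xyz'],3),round(x['conf'],2)) for x in vision.landmark_of('jar_mid',c)])
E
```

```text
time: 56.88
tool_pos: [0.4867, 0.2723, 0.2174]
orientation: [-3.125, -0.186, 0.05]
ft_force: [0.0, 0.5, 0.7]
opening: 0.0947
t 56.88 tcp [0.4867 0.2723 0.2174] q [0.382 0.402 1.707 0.023 1.06  0.251] f [0.  0.5 0.7] open 0.0947
[[ 0.992  0.118 -0.033]
 [ 0.119 -0.993  0.009]
 [-0.031 -0.013 -0.999]]
shift cm [0.53 1.32 1.71]
yaw now 6.81 turn rad -0.003
[(array([0.371, 0.699, 0.028]), 0.73), (array([0.494, 0.261, 0.026]), 0.65), (array([0.366, 0.291, 0.026]), 0.6), (array([0.224, 0.357, 0.022]), 0.55), (array([0.568, 0.036, 0.102]), 0.27)]
```

View pics/w17.png

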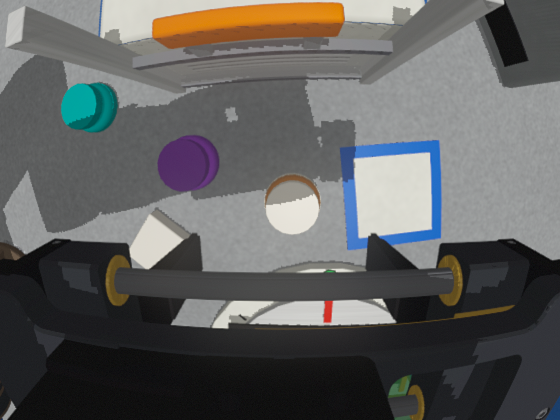

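```bash
python3 to.py 0.493 0.26 0.012|grep shift; python3 -m pendant '[[0,[0.3,0.8,2],0],[0,[0.2,0.6,3],0],[0,[0.2,0.2,4],0],[0,[0.2,0.1,4],0],[0,[0.1,0.1,3],0],[0,[0,0,1],0],[0,[0,0,0],0],[0,[0,0,0],0]]'; python3 to.py 0.493 0.26 0.012 7
python3 - <<'E'
from h import *
c=vision.camera('wrist'); save(c,'w18.png')
E
```

```text
shift cm [ 1.09  1.54 20.5 ]
time: 58.02
tool_pos: [0.4976, 0.2528, 0.0447]
orientation: [-3.124, -0.173, 0.042]
ft_force: [0.7, -0.2, -0.3]
opening: 0.0951
t 58.02 tcp [0.4976 0.2528 0.0447] q [0.342 0.631 1.863 0.032 0.669 0.206] f [ 0.7 -0.2 -0.3] open 0.0951
[[ 0.994  0.11  -0.027]
 [ 0.111 -0.994  0.011]
 [-0.026 -0.014 -1.   ]]
shift cm [-0.29 -0.72  3.29]
yaw now 6.36 turn rad -0.011
```

View pics/w18.png

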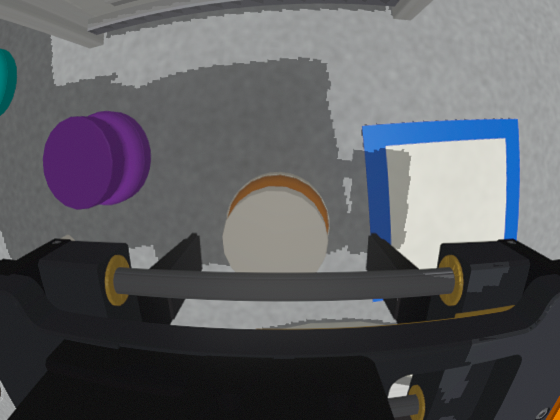

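```bash
python3 -m pendant '[[0,[-0.3,-0.7,0],0],[0,[0,0,1],0],[0,[0,0,1.3],0],[0,[0,0,0.5],0],[0,[0,0,0],0],[0,[0,0,0],0]]'; python3 to.py 0.493 0.26 0.012 7
```

```text
time: 58.82
tool_pos: [0.4932, 0.2607, 0.0162]
orientation: [-3.123, -0.174, 0.039]
ft_force: [-0.8, 1.3, 0.7]
opening: 0.095
t 58.83 tcp [0.4932 0.2607 0.0162] q [0.358 0.677 1.879 0.035 0.606 0.218] f [-0.8  1.3  0.7] open 0.095
[[ 0.993  0.111 -0.025]
 [ 0.111 -0.994  0.012]
 [-0.024 -0.014 -1.   ]]
shift cm [-0.02  0.08  0.42]
yaw now 6.39 turn rad -0.011
```

```bash
python3 -m pendant '[[0,[0,0,0.3],0],[0,[0,0,0],0],[1,[0,0,0],0],[1,[0,0,0],0],[1,[0,0,0],0],[1,[0,0,0],0],[1,[0,0,0],0]]' 25; python3 to.py 0.618 0.281 0.07 7
```

```text
time: 59.7
tool_pos: [0.4933, 0.2608, 0.0136]
orientation: [-3.123, -0.174, 0.037]
ft_force: [0.4, -0.4, -0.5]
opening: 0.0646
t 59.7 tcp [0.4933 0.2608 0.0136] q [0.358 0.681 1.881 0.035 0.599 0.218] f [ 0.4 -0.4 -0.5] open 0.0646
[[ 0.994  0.111 -0.025]
 [ 0.111 -0.994  0.012]
 [-0.023 -0.015 -1.   ]]
shift cm [12.48 -0.71 -5.92]
yaw now 6.39 turn rad -0.011
```

```bash
python3 - <<'E'
from h import *
c=vision.camera('scene')
K=np.array([[c['fx'],0,c['cx']],[0,c['fy'],c['cy']],[0,0,1.]]);Rc=R.from_rotvec(c['rvec']).as_matrix();C=-Rc.T@np.array(c['tvec'])
for u in((337,297),(318,287),(268,309),(326,300)):
  for z in(0.0,.09):
    r=Rc.T@np.linalg.inv(K)@[*u,1]; print(u,z,np.round(C+r*((z-C[2])/r[2]),3))
E
python3 -m pendant '[[1,[0,0,-1],0],[1,[0,0,-2],0],[1,[0,0,-2],0],[1,[0.5,0,-1],0],[1,[1.5,0,0],0],[1,[2,0,0],0],[1,[2,0,0],0],[1,[2,-0.2,0],0],[1,[2,-0.2,0],0],[1,[1.2,-0.2,0],0],[1,[0.4,0,0],0],[1,[0,0,0],0]]'; python3 to.py 0.618 0.281 0.015 7;  python3 - <<'E'
from h import *
c=vision.camera('wrist'); save(c,'w19.png')
E
```

```text
(337, 297) 0.0 [0.836 0.243 0.   ]
(337, 297) 0.09 [0.868 0.219 0.09 ]
(318, 287) 0.0 [0.777 0.192 0.   ]
(318, 287) 0.09 [0.813 0.172 0.09 ]
(268, 309) 0.0 [ 0.799 -0.007  0.   ]
(268, 309) 0.09 [ 0.834 -0.015  0.09 ]
(326, 300) 0.0 [0.833 0.201 0.   ]
(326, 300) 0.09 [0.866 0.18  0.09 ]
time: 61.25
tool_pos: [0.6166, 0.2789, 0.0691]
orientation: [-3.124, -0.173, 0.044]
ft_force: [0.0, 0.3, -1.9]
opening: 0.0646
t 61.25 tcp [0.6166 0.2789 0.0691] q [0.32  0.726 1.534 0.024 0.906 0.194] f [ 0.   0.3 -1.9] open 0.0646
[[ 0.994  0.11  -0.029]
 [ 0.11  -0.994  0.011]
 [-0.027 -0.014 -1.   ]]
shift cm [ 0.31 -0.12  5.4 ]
yaw now 6.34 turn rad -0.012
```

View pics/w19.png

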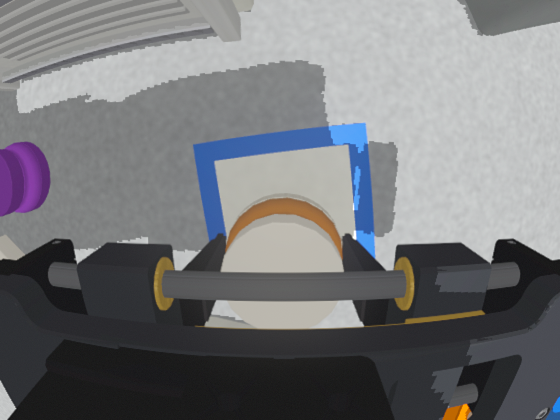

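```bash
python3 -m pendant '[[1,[0,0,1],0],[1,[0.1,0,1.5],0],[1,[0.1,0,1.2],0],[1,[0,0,0.6],0],[1,[0,0,0.4],0],[1,[0,0,0.2],0],[1,[0,0,0],0],[1,[0,0,0],0]]'; python3 to.py 0.618 0.281 0.0146 7
```

```text
time: 62.3
tool_pos: [0.616, 0.2796, 0.0167]
orientation: [-3.125, -0.173, 0.045]
ft_force: [-0.1, 0.0, -2.0]
opening: 0.0647
t 62.3 tcp [0.616  0.2796 0.0167] q [0.321 0.793 1.559 0.026 0.814 0.192] f [-0.1  0.  -2. ] open 0.0647
[[ 0.993  0.11  -0.029]
 [ 0.111 -0.994  0.01 ]
 [-0.028 -0.013 -1.   ]]
shift cm [ 0.22 -0.11  0.2 ]
yaw now 6.36 turn rad -0.011
```

```bash
python3 -m pendant '[[1,[0,0,0.2],0],[1,[0,0,0.1],0],[0.7,[0,0,0],0],[0.2,[0,0,0],0],[0,[0,0,0],0],[0,[0,0,0],0],[0,[0,0,-1],0],[0,[0,0,-3],0],[0,[0,0,-4],0],[0,[0,0,-4],0],[0,[0,0,-4],0],[0,[0,0,-3],0]]'; python3 to.py 0.4485 0.4005 0.25 97
python3 - <<'E'
from h import *
c=vision.camera('wrist'); save(c,'w20.png')
E
```

```text
time: 63.8
tool_pos: [0.6212, 0.2774, 0.2117]
orientation: [-3.125, -0.173, 0.045]
ft_force: [0.4, -0.0, -0.3]
opening: 0.0953
t 63.8 tcp [0.6212 0.2774 0.2117] q [0.315 0.584 1.396 0.02  1.187 0.197] f [ 0.4 -0.  -0.3] open 0.0953
[[ 0.993  0.11  -0.03 ]
 [ 0.111 -0.994  0.01 ]
 [-0.028 -0.013 -1.   ]]
shift cm [-15.9  -14.19  -3.19]
yaw now 6.36 turn rad -1.582
```

View pics/w20.png

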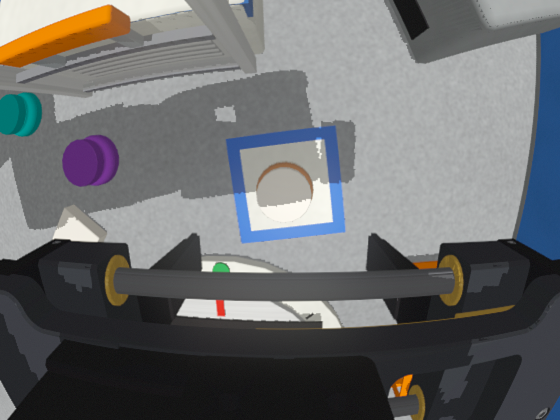

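Run:
```python
from h import *
c=vision.camera('side')
x=c['frame'][210:370,140:290]; cv2.imwrite('pics/c5.png',cv2.resize(x[:,:,::-1],None,fx=3.7,fy=3.7,interpolation=cv2.INTER_CUBIC))
d=vision.camera('scene'); save(d,'sc14.png')
ax=np.array([.993,.12]);
for s in(-.07,.07,.08,.09):
  for z in(.16,.2,.25,.3):
    P=[.4485+s*ax[0],.4005+s*ax[1],z]; print(s,z,(proj(c,P)[0]-[140,210])*3.7, proj(d,P)[0])
```

```text
-0.07 0.16 [370.35590865 280.46244787] [330.69085006 166.10579087]
-0.07 0.2 [366.47019704 247.59551745] [331.60704082 159.38550859]
-0.07 0.25 [361.38389356 204.57349222] [332.80392375 150.60634227]
-0.07 0.3 [356.02377275 159.23540856] [334.06231812 141.37598794]
0.07 0.16 [236.02968681 188.53136301] [348.99389518 191.7308613 ]
0.07 0.2 [229.67896456 155.25199147] [350.32582827 185.2290976 ]
0.07 0.25 [221.38222083 111.77498105] [352.06932388 176.71831235]
0.07 0.3 [212.65864358  66.06125633] [353.90671249 167.74919317]
0.08 0.16 [226.85913367 182.25515806] [350.3638092  193.64880135]
0.08 0.2 [220.34855199 148.95331881] [351.72817097 187.16520422]
0.08 0.25 [211.84409531 105.45274339] [353.51438452 178.67692104]
0.08 0.3 [202.90350121  59.72131073] [355.39712163 169.72994729]
0.09 0.16 [217.74247826 176.01584   ] [351.74249075 195.57901633]
0.09 0.2 [211.0740435  142.69238527] [353.1396734  189.11395698]
0.09 0.25 [202.36454277  99.16933017] [354.96913305 180.64866053]
0.09 0.3 [193.20979575  53.42129347] [356.89779358 171.7243407 ]
```

View pics/c5.png

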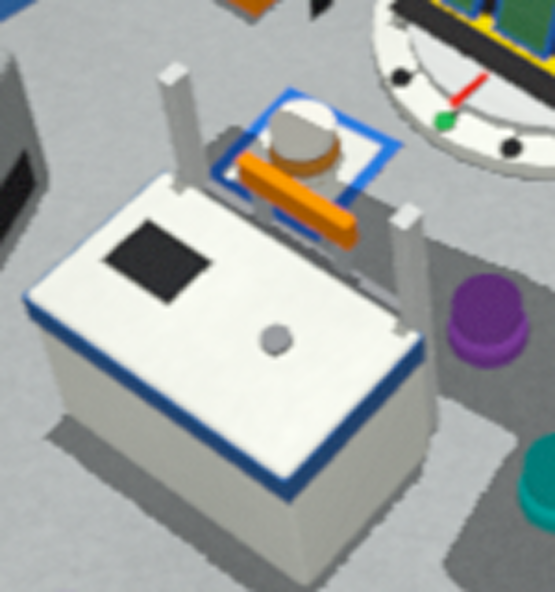

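```bash
python3 -m pendant '[[0.4,[-2,0,-1],0],[0.4,[-3,0,-1.5],0],[0.4,[-4,0,-1.5],0],[0.4,[-3.5,0,-1],0],[0.4,[-2,0,0],0],[0.4,[-0.5,0,0],0],[0.4,[0,0,0],-0.175],[0.4,[0,0,0],-0.175],[0.4,[0,0,0],-0.175],[0.4,[0,0,0],-0.175],[0.4,[0,0,0],-0.175],[0.4,[0,0,0],-0.175]]'; python3 -m pendant '[[0.4,[0,0,0],-0.175],[0.4,[0,0,0],-0.175],[0.4,[0,0,0],-0.15],[0.4,[0,0,0],0],[0.4,[0,0,0],0]]';python3 to.py 0.4485 0.4005 0.25 97
```

```text
time: 65.45
tool_pos: [0.4694, 0.2585, 0.2572]
orientation: [-2.576, -1.748, 0.051]
ft_force: [0.2, -0.2, 0.1]
opening: 0.0571
time: 66.08
tool_pos: [0.4716, 0.2583, 0.2535]
orientation: [-2.043, -2.336, 0.045]
ft_force: [0.3, 0.4, 0.7]
opening: 0.0569
t 66.08 tcp [0.4716 0.2583 0.2535] q [ 0.368  0.343  1.696  0.022  1.145 -1.346] f [0.3 0.4 0.7] open 0.0569
[[-0.133  0.99  -0.048]
 [ 0.991  0.133  0.003]
 [ 0.009 -0.047 -0.999]]
shift cm [14.39 -0.37  0.5 ]
yaw now 97.64 turn rad 0.011
```

```bash
python3 -m pendant '[[0.4,[2,0,0],0],[0.4,[3,0,0],0],[0.4,[3,0,0],0],[0.4,[3,-0.2,0],0],[0.4,[2,-0.2,0],0],[0.4,[0.8,0,0],0],[0.4,[0,0,0],0],[0.4,[0,0,0],0]]';python3 to.py 0.4475 0.4005 0.176 97
python3 - <<'E'
from h import *
c=vision.camera('wrist'); save(c,'w21.png')
E
```

```text
time: 67.08
tool_pos: [0.4508, 0.3975, 0.2535]
orientation: [-2.064, -2.318, 0.049]
ft_force: [0.5, -0.9, 0.4]
opening: 0.0571
t 67.08 tcp [0.4508 0.3975 0.2535] q [ 0.6    0.436  1.546  0.031  1.2   -1.099] f [ 0.5 -0.9  0.4] open 0.0571
[[-0.115  0.992 -0.049]
 [ 0.993  0.115  0.002]
 [ 0.007 -0.048 -0.999]]
shift cm [0.28 0.08 7.76]
yaw now 96.61 turn rad -0.007
```

View pics/w21.png

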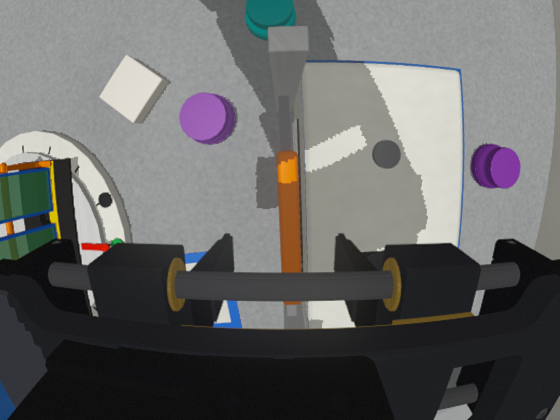

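```bash
python3 -m pendant '[[0.4,[0.1,0,1.5],0],[0.4,[0,0,2.2],0],[0.4,[0.1,0,2],0],[0.4,[0,0,1.2],0],[0.4,[0,0,0.4],0],[0.4,[0,0,0],0],[0.4,[0,0,0],0]]';python3 to.py 0.4475 0.4005 0.176 97
python3 - <<'E'
from h import *
c=vision.camera('wrist'); save(c,'w22.png')
E
```

```text
time: 68.0
tool_pos: [0.4475, 0.3976, 0.1764]
orientation: [-2.068, -2.314, 0.049]
ft_force: [-0.5, 0.2, 1.0]
opening: 0.0571
t 68.0 tcp [0.4475 0.3976 0.1764] q [ 0.603  0.507  1.645  0.034  1.029 -1.098] f [-0.5  0.2  1. ] open 0.0571
[[-0.112  0.993 -0.049]
 [ 0.994  0.112  0.002]
 [ 0.007 -0.048 -0.999]]
shift cm [0.29 0.03 0.05]
yaw now 96.43 turn rad -0.01
```

View pics/w22.png

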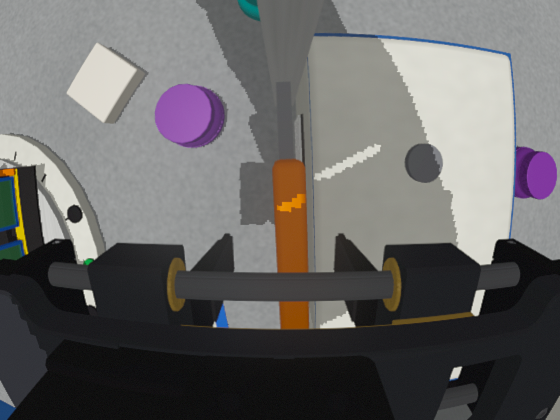

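```bash
python3 -m pendant '[[0.4,[0.25,0,0],0],[0.4,[0,0,0],0],[1,[0,0,0],0],[1,[0,0,0],0],[1,[0,0,0],0],[1,[0,0,0],0],[1,[0,0,0],0],[1,[0,0,0],0]]' 45;python3 to.py 0.4475 0.4005 0.266; python3 -m pendant '[[1,[0,-0.03,-0.6],0],[1,[0,-0.05,-1],0],[1,[0,-0.05,-1],0],[1,[0,-0.05,-1],0]]'; python3 to.py 0.4475 0.4005 0.266
```

```text
time: 69.05
tool_pos: [0.4473, 0.4017, 0.1775]
orientation: [-2.066, -2.316, 0.043]
ft_force: [1.3, -2.2, 1.6]
opening: 0.0141
t 69.05 tcp [0.4473 0.4017 0.1775] q [ 0.608  0.508  1.64   0.035  1.03  -1.096] f [ 1.3 -2.2  1.6] open 0.0141
[[-0.114  0.992 -0.047]
 [ 0.993  0.114  0.004]
 [ 0.01  -0.046 -0.999]]
shift cm [-0.04 -0.4  -8.84]
time: 69.55
tool_pos: [0.4472, 0.4016, 0.2127]
orientation: [-2.063, -2.318, 0.047]
ft_force: [2.3, 4.4, -8.0]
opening: 0.0142
t 69.55 tcp [0.4472 0.4016 0.2127] q [ 0.608  0.472  1.599  0.033  1.109 -1.094] f [ 2.3  4.4 -8. ] open 0.0142
[[-0.116  0.992 -0.048]
 [ 0.993  0.116  0.003]
 [ 0.008 -0.048 -0.999]]
shift cm [-0.07 -0.24 -5.32]
```

```bash
python3 -m pendant '[[1,[0,-0.05,-1],0],[1,[0,-0.05,-1],0],[1,[0,-0.05,-1],0],[1,[0,-0.05,-1],0],[1,[0,-0.05,-0.8],0],[1,[0,-0.02,-0.4],0],[1,[0,-0.02,-0.4],0],[1,[0,-0.02,-0.4],0],[1,[0,0,0],0]]'; python3 to.py 0.4475 0.4005 0.2675
```

```text
time: 70.68
tool_pos: [0.4468, 0.4015, 0.2619]
orientation: [-2.06, -2.316, 0.066]
ft_force: [-1.0, 1.7, 2.8]
opening: 0.014
t 70.67 tcp [0.4468 0.4015 0.2619] q [ 0.608  0.433  1.528  0.033  1.232 -1.091] f [-1.   1.7  2.8] open 0.014
[[-0.117  0.991 -0.059]
 [ 0.993  0.117 -0.004]
 [ 0.003 -0.059 -0.998]]
shift cm [-0.1   0.02 -0.56]
```

```bash
python3 -m pendant '[[1,[0,-0.02,-0.5],0],[1,[0,-0.02,-0.5],0],[1,[0,-0.02,-0.5],0],[1,[0,0,0],0]]'; python3 -m pendant '[[1,[0,0,-0.5],0],[1,[0,0,-0.7],0]]'; python3 to.py 0.4475 0.4005 0.2675
python3 - <<'E'
from meas import *
D=meas(['sash_grip'],n=3); near(D,'sash_grip',np.array([.449,.4,.29]),.05)
c=vision.camera('side'); x=c['frame'][180:340,140:300]; cv2.imwrite('pics/c6.png',cv2.resize(x[:,:,::-1],None,fx=3.7,fy=3.7,interpolation=cv2.INTER_CUBIC))
save(vision.camera('wrist'),'w23.png')
E
```

```text
time: 71.18
tool_pos: [0.446, 0.4012, 0.2623]
orientation: [-2.056, -2.311, 0.09]
ft_force: [-0.3, 1.0, 3.7]
opening: 0.0145
time: 71.42
tool_pos: [0.4445, 0.4007, 0.264]
orientation: [-2.053, -2.306, 0.111]
ft_force: [8.3, 14.2, -64.3]
opening: 0.0138
t 71.42 tcp [0.4445 0.4007 0.264 ] q [ 0.608  0.441  1.51   0.035  1.273 -1.091] f [  8.3  14.2 -64.3] open 0.0138
[[-0.116  0.989 -0.087]
 [ 0.993  0.115 -0.019]
 [-0.009 -0.088 -0.996]]
shift cm [-0.06  0.26 -0.38]
sash_grip scene 3 [0.4482 0.3995 0.2857] [0.0007 0.0002 0.0004]
sash_grip side 3 [0.4506 0.4007 0.2857] [0.0004 0.0011 0.0019]
```

View pics/c6.png

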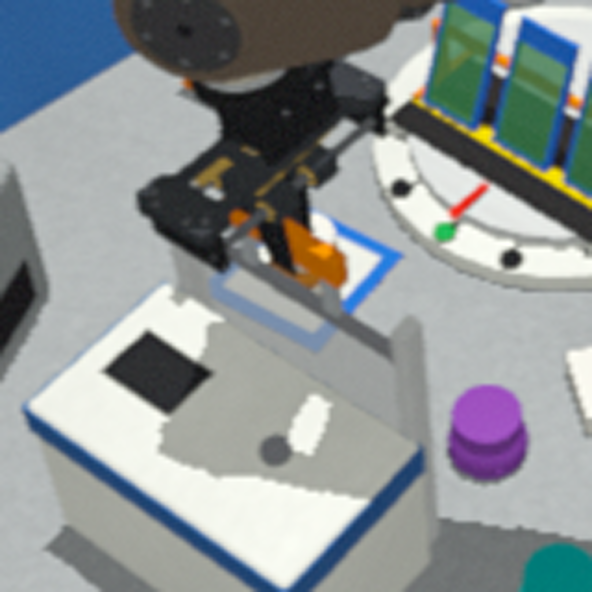

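View pics/w23.png

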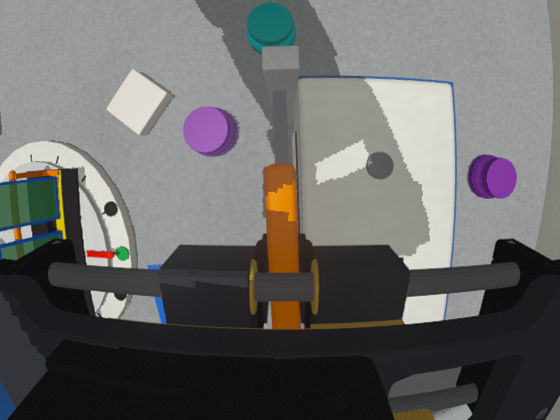

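```bash
python3 -m pendant '[[1,[0,0,0],0],[0.8,[0,0,0],0],[0.6,[0,0,0],0],[0.4,[0,0,0],0],[0.4,[0,0,0],0]]'; python3 -m pendant '[[0.4,[0,0,-2],0],[0.4,[0,0,-3],0],[0.4,[0,0,-3],0],[0.4,[0,0,0],0]]'; python3 to.py 0.4475 0.4005 0.2675
python3 - <<'E'
from meas import *
D=meas(['sash_grip'],n=3); near(D,'sash_grip',np.array([.449,.4,.29]),.05)
c=vision.camera('side'); x=c['frame'][180:340,140:300]; cv2.imwrite('pics/c7.png',cv2.resize(x[:,:,::-1],None,fx=3.7,fy=3.7,interpolation=cv2.INTER_CUBIC))
E
```

```text
time: 72.75
tool_pos: [0.4442, 0.4003, 0.2676]
orientation: [-2.055, -2.304, 0.108]
ft_force: [0.4, -0.2, -0.4]
opening: 0.0438
time: 73.25
tool_pos: [0.4508, 0.4013, 0.3504]
orientation: [-2.056, -2.303, 0.108]
ft_force: [-0.7, -0.3, -0.9]
opening: 0.0571
t 73.25 tcp [0.4508 0.4013 0.3504] q [ 0.602  0.392  1.363  0.034  1.467 -1.087] f [-0.7 -0.3 -0.9] open 0.0571
[[-0.114  0.99  -0.085]
 [ 0.994  0.113 -0.017]
 [-0.007 -0.087 -0.996]]
shift cm [0.02 0.39 8.29]
sash_grip scene 3 [0.4486 0.402  0.287 ] [0.0006 0.0003 0.0011]
sash_grip side 2 [0.4503 0.4003 0.2855] [0.0019 0.0014 0.0025]
```

View pics/c7.png

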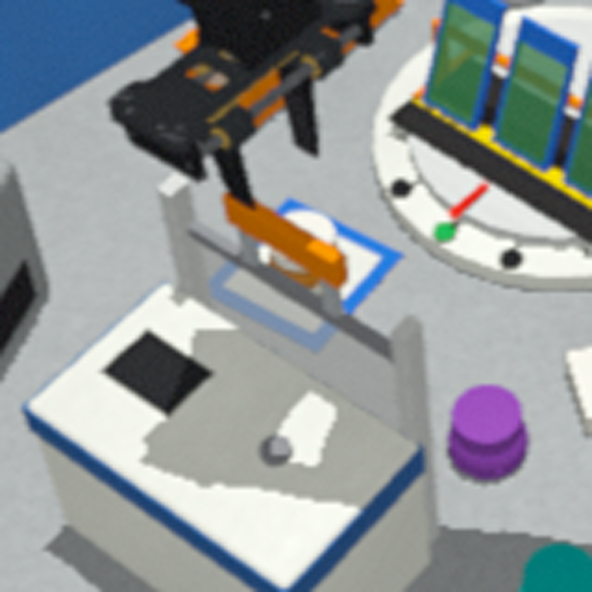

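```bash
cat > hz.py <<'E'
from h import *
from scipy.optimize import least_squares
import glob
def hmask(img):
    hsv=cv2.cvtColor(img,cv2.COLOR_BGR2HSV); return ((hsv[...,0]>4)&(hsv[...,0]<18)&(hsv[...,1]>150)&(hsv[...,2]>110)).astype(np.uint8)
def render(c,z):
    ax=np.array([.993,.12,0]);px=np.array([-.12,.993,0]);C=np.array([.4485,.4005,z])
    P=[C+a*.055*ax+b*.007*px+np.array([0,0,d*.015]) for a in(-1,1) for b in(-1,1) for d in(-1,1)]
    return cv2.convexHull(proj(c,P).astype(np.float32))[:,0]
E
python3 - <<'E'
from hz import *
save(vision.camera('side'),'sdE.png'); save(vision.camera('scene'),'scE.png')
for n,ini,fin in(('side','pics/side0.png','pics/sdE.png'),('scene','pics/scene0.png','pics/scE.png')):
    c=vision.camera(n)
    for f,z0 in((ini,.195),(fin,.285)):
        m=hmask(cv2.imread(f)); best=[]
        for z in np.arange(z0-.012,z0+.013,.001):
            h=render(c,z); t=np.zeros(m.shape,np.uint8); 
            sh=np.round(h*16).astype(np.int32); cv2.fillConvexPoly(t,sh,1,shift=4)
            x0,y0=h.min(0)-12;x1,y1=h.max(0)+12; s=np.s_[int(y0):int(y1),int(x0):int(x1)]
            best.append(((m[s]&t[s]).sum()/max(1,(m[s]|t[s]).sum()),round(z,3)))
        print(n,f,sorted(best)[::-1][:3])
E
```

```text
side pics/side0.png [(np.float64(0.4180522565320665), np.float64(0.2)), (np.float64(0.4172661870503597), np.float64(0.196)), (np.float64(0.4160756501182033), np.float64(0.197))]
side pics/sdE.png [(np.float64(0.5959821428571429), np.float64(0.285)), (np.float64(0.5903083700440529), np.float64(0.284)), (np.float64(0.5898004434589801), np.float64(0.286))]
scene pics/scene0.png [(np.float64(0.539906103286385), np.float64(0.195)), (np.float64(0.5373831775700935), np.float64(0.19)), (np.float64(0.5348837209302325), np.float64(0.201))]
scene pics/scE.png [(np.float64(0.2742616033755274), np.float64(0.284)), (np.float64(0.2742616033755274), np.float64(0.279)), (np.float64(0.2719665271966527), np.float64(0.29))]
```

```bash
python3 -m pendant '[[0.4,[0,0,-2],0],[0.4,[-2,0,0],0],[0.4,[-4,0,0],0],[0.4,[-5,0,0],0],[0.4,[-5,0,0],0],[0.4,[-5,0,0],0],[0.4,[-5,0,0],0],[0.4,[-5,0,0],0],[0.4,[-5,0,0],0],[0.4,[-5,0,0],0],[0.4,[-3,0,0],0],[0.4,[0,0,0],0]]'
python3 - <<'E'
from meas import *
state()
for n in('side','scene'): 
    c=vision.camera(n); save(c,n+'F.png')
    for q in('jar_mid','mat','rack_pointer','mark_green','sash_grip','plate1_mid','plate2_mid','plate3_mid','timer','tape','tipbox','beaker','reagent'): print(n,q,[(np.round(x['xyz'],3).tolist(),round(x['conf'],2)) for x in vision.landmark_of(q,c)[:3]])
a=cv2.imread('pics/sideF.png'); cv2.imwrite('pics/sideFc.png',cv2.resize(a[130:350,140:400],None,fx=2.7,fy=2.7,interpolation=cv2.INTER_CUBIC))
E
```

```text
time: 75.6
tool_pos: [0.4966, -0.0584, 0.3656]
orientation: [-2.054, -2.298, 0.124]
ft_force: [-0.3, 0.0, -0.3]
opening: 0.0572
t 75.6 tcp [ 0.4966 -0.0584  0.3656] q [-0.226  0.223  1.571 -0.043  1.437 -1.9  ] f [-0.3  0.  -0.3] open 0.0572
[[-0.112  0.989 -0.096]
 [ 0.994  0.11  -0.022]
 [-0.011 -0.098 -0.995]]
side jar_mid [([0.366, 0.293, 0.029], 0.93), ([0.222, 0.356, 0.024], 0.76), ([0.375, 0.699, 0.026], 0.72)]
side mat [([0.614, 0.286, -0.001], 0.54)]
side rack_pointer [([0.545, 0.173, 0.024], 0.71)]
side mark_green []
side sash_grip [([0.447, 0.403, 0.284], 0.98), ([0.56, 0.069, 0.038], 0.74)]
side plate1_mid [([0.479, 0.036, 0.1], 0.86)]
side plate2_mid [([0.561, 0.048, 0.104], 0.97)]
side plate3_mid [([0.643, 0.058, 0.102], 0.87)]
side timer [([0.327, 0.181, 0.005], 0.93)]
side tape [([0.56, 0.071, 0.036], 0.59), ([0.575, -0.107, 0.123], 0.36)]
side tipbox []
side beaker [([0.729, -0.252, -0.004], 0.87), ([0.447, 0.4, 0.282], 0.33)]
side reagent [([0.757, -0.122, 0.002], 0.55)]
scene jar_mid [([0.375, 0.7, 0.029], 0.63), ([0.368, 0.291, 0.024], 0.59), ([0.219, 0.35, 0.024], 0.58)]
scene mat [([0.618, 0.277, 0.002], 0.68)]
scene rack_pointer [([0.552, 0.17, 0.024], 0.82)]
scene mark_green []
scene sash_grip [([0.648, 0.059, 0.099], 0.61), ([0.617, 0.282, 0.028], 0.27)]
scene plate1_mid [([0.618, 0.28, -0.001], 0.7), ([0.481, 0.037, 0.101], 0.48)]
scene plate2_mid [([0.558, 0.045, 0.101], 0.56), ([0.482, 0.038, 0.101], 0.18)]
scene plate3_mid [([0.645, 0.06, 0.1], 0.62), ([0.759, -0.126, 0.002], 0.28)]
scene timer [([0.328, 0.178, 0.001], 0.78), ([0.449, 0.4, 0.284], 0.3)]
scene tape [([0.622, -0.479, -0.003], 0.7), ([0.551, 0.168, 0.025], 0.69), ([0.582, -0.111, 0.123], 0.39)]
scene tipbox [([0.343, -0.198, -0.001], 0.7), ([0.618, 0.28, 0.03], 0.47)]
scene beaker [([0.726, -0.247, -0.001], 0.77)]
scene reagent [([0.758, -0.124, -0.0], 0.62)]
```

View pics/sideFc.png

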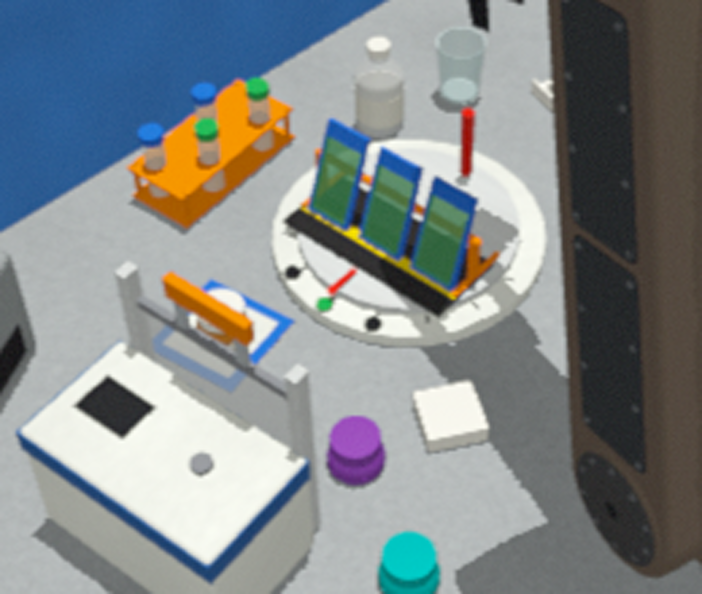

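View pics/sceneF.png

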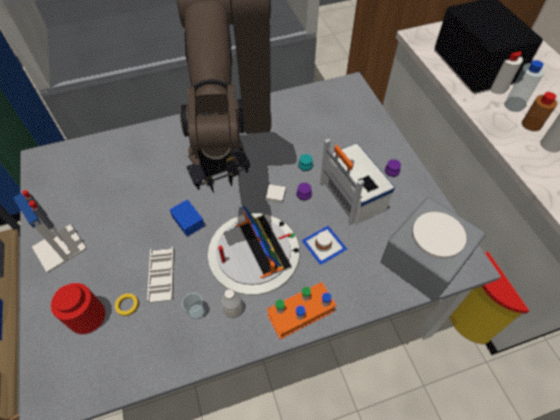

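```bash
python3 -c "
from bench import job_done
print(job_done())"
```

```text
the job is handed in; nothing more can be done
None
```

I carried out the whole task and handed the job in at about 76 s of robot time. The hand-in gave no verdict.

**What I did**
- **Plates:** all three glass plates were there. I stood each on the yellow stripe and eased it back onto the orange rail.
- **Rack:** I turned it three clicks (about 72°) by the red post to the green mark. The plates stayed leaning.
- **Jar:** I moved the brown jar onto the blue-edged mat. It had been knocked about 3 cm along the way, so I located it again first.
- **Sash:** I lifted it by its handle until it hit the stop, which read 64 N at the wrist (limit 120 N). Then I let go and backed the arm away.

**Last checks**
- **Plates:** their centres are about 0.10 m up, which matches a 20° lean. The middle one is about 24 mm in from the stripe (22 mm expected).
- **Pointer:** it measured (0.545–0.552, 0.172), and the green mark measured (0.551, 0.172) at the start.
- **Jar:** it shows standing on the mat in the pictures.
- **Other things:** those I re-measured are where they started. The purple and turquoise jars had not moved either.

**Checks that failed or disagreed**
- **Sash height:** the handle ended at 0.284–0.287 m, which fits 90 mm above its nominal start. The networks' start reading was about 0.201 m rather than 0.195 m, so their difference gives only about 85 mm. The arm itself rose about 86 mm before the stop.
- **Missed detections:** in the last pictures the networks missed the green mark, now next to the pointer, and gave no reading for the brown jar among their top three. I judged both by eye.

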